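# Ice for a cold drink: scoop cubes from the hooded ice bin into the tumbler

## Robot

A 6-joint arm with a two-finger parallel gripper is mounted at the origin on a cart in front of the work surface, level with it; the furniture and walls round the work are solid. World frame = base frame: x ahead of the robot, y to its left, z up, the work surface at z = 0. Lengths are in m, angles in rad, forces in N, time in s.
With the tool pointing down it reaches from about 0.35 to 0.875 m from the base axis. Payload 15.5 kg.
Tool frame: the origin (TCP) lies at the very end of the fingers, on their centre line; the grasp point (between the pads) lies 19 mm behind it (grasp_offset is the distance from the TCP to the grasp point, in m); z points along the fingers, y is the line along which they close (so a half turn about z gives the same grasp; the last joint's range is limited). The gripper opens to 85 mm and grips with 20 to 120 N. Pads are 22 mm wide; open, the fingers measure 114 mm over their backs; the gripper's body (76 mm by 85 mm) begins 54 mm behind the grasp point. The pads swing forward as they close: fully open they stand 13 mm farther back than shut.
Start: joints at [1.03, 0.494, 1.345, -0, 1.302, -0.096], TCP at [0.269, 0.564, 0.231] pointing down, gripper open.
Joint ranges: [-2.91, 2.91], [-0.82, 2.16], [0.22, 2.67], [-1.22, 4.37], [0.12, 2.79], [-3.08, 3.08]. Speed limits (rad/s): [1.89, 1.89, 2.57, 3.01, 3.01, 3.01].

## Interface

Orientations are given as a unit quaternion [x, y, z, w].
In Python, from station import sense, snapshot, camera_params, finish_job, grasp_offset gives the robot as it stands. The module is installed in compiled form; this text tells all that it offers.
- The arm moves only by the tool drive_tool, never from a script. Its argument "series" is one flat list of numbers, 7 for each row, row after row: the opening, from 0 (shut) to 1 (fully open), then the shift along the tool's x, y, z in mm, then the turn, a rotation vector about the tool's x, y, z in rad. In form: [fingers, dx, dy, dz, wx, wy, wz, fingers, dx, dy, dz, wx, wy, wz, ...]. A call has exactly 5 rows; each row is the pose to reach, as a shift and turn from the pose commanded when the call began, along the tool's axes at that moment; what a row does not reach only later rows make up. A row lasts 1/8 s, in which the tool goes at most 62.5 mm and 10.7 degrees, less where a joint would pass 70% of its speed; a pose out of reach is approached as far as the arm can. A call with a gripper value outside its range is refused whole. The fingers move at their own pace and stop on an object; "squeeze" is the grip in N (left out, the last holds). Time passes only in rows, so rows that repeat a pose let the fingers close, or fill a call up. It gives the time, the measured TCP pose, the force, the opening and the grip force at its end, in the units of the state.
- sense(): the state, without advancing time (a new reading comes with each control period).
- snapshot(name): name is "side" or "top" or "wrist"; returns (picture, depth): 480x640x3 uint8, red, green, blue; 480x640 float32, m along the optical axis (not along the pixel's ray), 0 where there is no reading.
- camera_params(name): a dict with "intrinsics" (3x3 intrinsics, pixels), "R" (3x3) and "t" (3): a world point X has camera coordinates R X + t. Camera axes: x right, y down, z forward; pixel columns grow to the right and rows downward; lengths in m; the calibration is good to about 2 mm. A picture is of the moment at which its call begins: read the wrist's pose just before it. camera_params takes no time and is no camera call; for the wrist camera it gives the pose at the moment of the call.
- finish_job(): hands the job in; it is judged then, once.
The state is a dict: "time": time; "joint_pos": joint angles; "dq": joint speeds; "tau": joint torques, N m; "tcp_pos": TCP position; "eef_rot": TCP orientation; "force": force on the tool from outside, world axes, zero at the start; "moment": the same for the moment, N m; "finger_gap": finger opening in m; "grasp_force": force on a finger pad.
Only numpy, scipy, OpenCV 4.12 (cv2) and the standard library are available. Lean on these libraries where they do the work, as an engineer would, in place of code of your own. Each camera call takes 0.05 s, during which the arm holds its last target. There are 200 camera calls.

## Task

Get some ice for a cold drink: slide the lid of the ice bin fully back, scoop ice from under the hood with the metal scoop and tip at least three cubes into the glass tumbler, then lay the scoop, empty, flat on its wooden board again; the bin may stay open. Never touch the ice with the fingers, leave no cube anywhere but in the tumbler or the bin, keep the tumbler upright in its place and leave the other things on the worktop alone.

Things in the scene. Friction and masses are not known exactly. Their poses are not given: they have to be found in the camera images.
- ice_bin: fixed petrol-blue ice bin, outside 238 (x) x 88 mm (y); origin: centre of its underside, on the worktop; x from its low front (towards the robot) to its high rear, z up. Walls 4 mm, front wall 55 mm high; side walls rise at 16.4 degrees from 55 mm (front) to 125 mm (rear), with white lid rails 11 mm higher. Over the rear half (x > 0) is a fixed clear hood, over the front half the lid
- bin_floor (a point): middle of the bin's inner floor, 6 mm above its underside; axes as the bin's. Inside: 230 mm long (x -115 to +115 mm), 80 mm wide; a 5 mm moulded corner along the foot of the rear wall
- hood_edge (a point): middle of the hood's front edge (underside), 90 mm above the worktop at x = 0 of the bin; the 4 mm hood rises from it to the rear wall at 16.4 degrees. Ice under it is reached only through the open front half
- lid (a joint): clear sliding lid of the bin: 0 closed, grows to 0.115 m (stop) as it slides to the rear up the slope, above the hood, along (cos 16.4 deg, 0, sin 16.4 deg) of the bin's frame; about 2 N moves it, it stays where left. Fully back it frees the front half from the front wall to about x = -5 mm of the bin
- lid_grip (a point): centre of the top face of the lid's black grip block, moving with the lid: block 36 mm wide (bin y), 14 mm thick, standing 22 mm above the lid and square to it; its x axis is the sliding direction, z square to the lid
- scoop: flat-bottomed aluminium ice scoop, 0.16 kg, lying on its board. Origin: centre of the bowl's underside; x to the open mouth, z up. Bowl 100 mm long (x -50 to +50 mm), 70 mm wide at the mouth, 73 mm over everything; floor 2.5 mm thick; side walls fall from 41 mm at the closed back to nothing at the lip; empty, it rests stably on its floor
- scoop_grip (a point): where to grip the scoop's straight handle, covered in black: x -90, z +90 mm in the scoop's frame, axes as the scoop's. The handle, 18 mm across (y, flat sides) and 14 mm thick, starts at the back wall (x -50, z 26 mm) and rises backwards at 58 degrees for 125 mm
- scoop_lip (a point): middle of the scoop's thin front lip, at its underside: x = +50 mm in the scoop's frame; axes as the scoop's
- board: fixed light wooden serving board, 160 x 100 x 12 mm, on which the scoop lies, its bowl 20 mm off the board's middle towards +x; origin: centre of its underside on the worktop, x along the length
- tumbler: wide clear glass tumbler standing on the worktop, 90 mm high, 100 mm over the rim and 82 mm over the foot, wall 3.5 mm (93 mm clear at the rim), base 9 mm thick, 0.35 kg, loose; origin: centre of its underside, z up. Mind the wall cabinet over the rear left of the worktop (beyond x 0.52 and y 0.30 m, from 0.55 m up)
- tumbler_middle (a point): point on the tumbler's axis 40 mm above its underside
- tumbler_rim (a point): centre of the tumbler's mouth, 90 mm above its underside
- ice1: ice cube, 27 mm, clear whitish with rounded edges, 18 g, slippery (friction about 0.2); origin at its centre. All six start in one layer on the floor of the ice bin, from the middle of its length to its rear end, at any turn
- ice2: ice cube, 27 mm, clear whitish with rounded edges, 18 g, slippery (friction about 0.2); origin at its centre. All six start in one layer on the floor of the ice bin, from the middle of its length to its rear end, at any turn
- ice3: ice cube, 27 mm, clear whitish with rounded edges, 18 g, slippery (friction about 0.2); origin at its centre. All six start in one layer on the floor of the ice bin, from the middle of its length to its rear end, at any turn
- ice4: ice cube, 27 mm, clear whitish with rounded edges, 18 g, slippery (friction about 0.2); origin at its centre. All six start in one layer on the floor of the ice bin, from the middle of its length to its rear end, at any turn
- ice5: ice cube, 27 mm, clear whitish with rounded edges, 18 g, slippery (friction about 0.2); origin at its centre. All six start in one layer on the floor of the ice bin, from the middle of its length to its rear end, at any turn
- ice6: ice cube, 27 mm, clear whitish with rounded edges, 18 g, slippery (friction about 0.2); origin at its centre. All six start in one layer on the floor of the ice bin, from the middle of its length to its rear end, at any turn
- jug: bystander: narrow milky fridge jug with a blue lid, 114 x 74 x 208 mm, origin under its centre
- water_bottle: bystander: clear plastic water bottle, 65 mm across, 215 mm high, origin under its centre
- shaker: bystander: salt shaker, 44 mm across, 90 mm high, origin under its centre
- spice_jar: bystander: spice jar with dark cap, 44 mm across, 105 mm high, origin under its centre

How it is judged:
On the way, in this order (a step that is already met when the one before it is completed fails the run):
1. the lid of the ice bin is slid back (value of joint lid above 0.085 m), for 0.2 s.
2. ice is lifted clear of the bin in the scoop (((x of ice1 in the frame of scoop between -0.06 and 0.05 m and y of ice1 in the frame of scoop between -0.035 and 0.035 m and z of ice1 in the frame of scoop between 0 and 0.07 m and height (world z) of ice1 above 0.14 m) or (x of ice2 in the frame of scoop between -0.06 and 0.05 m and y of ice2 in the frame of scoop between -0.035 and 0.035 m and z of ice2 in the frame of scoop between 0 and 0.07 m and height (world z) of ice2 above 0.14 m) or (x of ice3 in the frame of scoop between -0.06 and 0.05 m and y of ice3 in the frame of scoop between -0.035 and 0.035 m and z of ice3 in the frame of scoop between 0 and 0.07 m and height (world z) of ice3 above 0.14 m) or (x of ice4 in the frame of scoop between -0.06 and 0.05 m and y of ice4 in the frame of scoop between -0.035 and 0.035 m and z of ice4 in the frame of scoop between 0 and 0.07 m and height (world z) of ice4 above 0.14 m) or (x of ice5 in the frame of scoop between -0.06 and 0.05 m and y of ice5 in the frame of scoop between -0.035 and 0.035 m and z of ice5 in the frame of scoop between 0 and 0.07 m and height (world z) of ice5 above 0.14 m) or (x of ice6 in the frame of scoop between -0.06 and 0.05 m and y of ice6 in the frame of scoop between -0.035 and 0.035 m and z of ice6 in the frame of scoop between 0 and 0.07 m and height (world z) of ice6 above 0.14 m))), for 0.2 s.
At the end, for the whole second after the job is handed in: At least 3 of the 6 cubes lie in the tumbler (centres within 62 mm of its middle point), all others in the bin, at rest; tumbler upright (0.12 rad); scoop still and flat (0.12 rad) on the board, bowl middle within 65 mm of the board's middle ((distance between each of ice1, ice2, ice3 and tumbler_middle below 0.062 m or distance between each of ice1, ice2, ice4 and tumbler_middle below 0.062 m or distance between each of ice1, ice2, ice5 and tumbler_middle below 0.062 m or distance between each of ice1, ice2, ice6 and tumbler_middle below 0.062 m or distance between each of ice1, ice3, ice4 and tumbler_middle below 0.062 m or distance between each of ice1, ice3, ice5 and tumbler_middle below 0.062 m or distance between each of ice1, ice3, ice6 and tumbler_middle below 0.062 m or distance between each of ice1, ice4, ice5 and tumbler_middle below 0.062 m or distance between each of ice1, ice4, ice6 and tumbler_middle below 0.062 m or distance between each of ice1, ice5, ice6 and tumbler_middle below 0.062 m or distance between each of ice2, ice3, ice4 and tumbler_middle below 0.062 m or distance between each of ice2, ice3, ice5 and tumbler_middle below 0.062 m or distance between each of ice2, ice3, ice6 and tumbler_middle below 0.062 m or distance between each of ice2, ice4, ice5 and tumbler_middle below 0.062 m or distance between each of ice2, ice4, ice6 and tumbler_middle below 0.062 m or distance between each of ice2, ice5, ice6 and tumbler_middle below 0.062 m or distance between each of ice3, ice4, ice5 and tumbler_middle below 0.062 m or distance between each of ice3, ice4, ice6 and tumbler_middle below 0.062 m or distance between each of ice3, ice5, ice6 and tumbler_middle below 0.062 m or distance between each of ice4, ice5, ice6 and tumbler_middle below 0.062 m) and (distance between ice1 and tumbler_middle below 0.062 m or (x of ice1 in the frame of ice_bin between -0.12 and 0.12 m and y of ice1 in the frame of ice_bin between -0.045 and 0.045 m and z of ice1 in the frame of ice_bin below 0.08 m)) and (distance between ice2 and tumbler_middle below 0.062 m or (x of ice2 in the frame of ice_bin between -0.12 and 0.12 m and y of ice2 in the frame of ice_bin between -0.045 and 0.045 m and z of ice2 in the frame of ice_bin below 0.08 m)) and (distance between ice3 and tumbler_middle below 0.062 m or (x of ice3 in the frame of ice_bin between -0.12 and 0.12 m and y of ice3 in the frame of ice_bin between -0.045 and 0.045 m and z of ice3 in the frame of ice_bin below 0.08 m)) and (distance between ice4 and tumbler_middle below 0.062 m or (x of ice4 in the frame of ice_bin between -0.12 and 0.12 m and y of ice4 in the frame of ice_bin between -0.045 and 0.045 m and z of ice4 in the frame of ice_bin below 0.08 m)) and (distance between ice5 and tumbler_middle below 0.062 m or (x of ice5 in the frame of ice_bin between -0.12 and 0.12 m and y of ice5 in the frame of ice_bin between -0.045 and 0.045 m and z of ice5 in the frame of ice_bin below 0.08 m)) and (distance between ice6 and tumbler_middle below 0.062 m or (x of ice6 in the frame of ice_bin between -0.12 and 0.12 m and y of ice6 in the frame of ice_bin between -0.045 and 0.045 m and z of ice6 in the frame of ice_bin below 0.08 m)) and linear speed of each of ice1, ice2, ice3, ice4, ice5, ice6 below 0.03 m/s and horizontal distance between scoop and board below 0.065 m and z of scoop in the frame of board between 0.007 and 0.019 m and angle between each of scoop, tumbler's own z axis and vertical below 0.12 rad and linear speed of scoop below 0.02 m/s); the robot touches nothing.
It fails at once if the fingers touch an ice cube (contact force between the fingers and ice1 above 0.3 N or contact force between the fingers and ice2 above 0.3 N or contact force between the fingers and ice3 above 0.3 N or contact force between the fingers and ice4 above 0.3 N or contact force between the fingers and ice5 above 0.3 N or contact force between the fingers and ice6 above 0.3 N).
It fails at once if the tumbler is tipped by more than 0.5 rad or shoved more than 50 mm (angle between tumbler's own z axis and vertical above 0.5 rad or distance of tumbler from where it was at the start of the episode above 0.05 m).
It fails at once if a bystander (jug, bottle, salt shaker, spice jar) is tipped by more than 0.4 rad or shoved more than 40 mm (distance of any of jug, water_bottle, shaker, spice_jar from where it was at the start of the episode above 0.04 m or angle between any of jug, water_bottle, shaker, spice_jar's own z axis and vertical above 0.4 rad).
It also fails if it takes over 70 s, if anything falls off the work surface, if the arm or the gripper's body presses on something with over 40 N, if the wrist force passes 120 N, or if a joint passes its speed limit or range.

## Working session

There is one attempt and no reset: what is moved stays moved. The work goes in short steps, Python scripts to look and compute and a tool call to move; the robot and the scene stay as the last step left them, time stands still between calls to the robot, and variables do not carry over. Pictures are saved under pics/ and viewed, at most 10 in all, crops included, and the job is handed in when it is done.

Besides the shell and the picture viewer there is one more tool, called after "Emit:" by a JSON object that holds its "method" and its "body". drive_tool: Moves the arm, as the interface text tells. Its arguments: {"type":"object","properties":{"series":{"type":"array","items":{"type":"number"}},"squeeze":{"type":"number"}},"required":["series"]}

```bash
mkdir -p pics; ls
python3 - <<'E'
from station import *
import numpy as np,cv2
print(sense(),grasp_offset)
for n in("side","top"):
    p,d=snapshot(n); cv2.imwrite(f"pics/{n}0.png",p[:,:,::-1]); np.savez(f"{n}0.npz",p=p,d=d,**camera_params(n)); print(camera_params(n))
E
```

```text
pics
{'time': 0.0, 'joint_pos': array([ 1.02949743e+00,  4.94203914e-01,  1.34617587e+00, -1.11400726e-05,
        1.30251749e+00, -9.55120752e-02]), 'dq': array([ 0.00049269, -0.00041732, -0.00237964, -0.0003101 ,  0.00029426,
        0.00106746]), 'tau': array([ 8.68520283e-05, -8.82167816e+01, -3.83871353e+01,  5.42635632e-05,
        9.85017163e-03,  1.20429797e-05]), 'tcp_pos': array([0.26928469, 0.56357961, 0.23067222]), 'eef_rot': array([ 2.21050889e-01,  9.75262057e-01, -6.21203396e-04, -1.99107491e-04]), 'force': array([0.66439629, 0.42439518, 0.06080584]), 'moment': array([-0.00782911,  0.03026436,  0.01098453]), 'grasp_force': 0.0, 'finger_gap': 0.08527604456671103} 0.0187
{'intrinsics': array([[532.2276291 ,   0.        , 320.59039948],
       [  0.        , 532.2276291 , 238.630186  ],
       [  0.        ,   0.        ,   1.        ]]), 'R': array([[ 0.99196204, -0.12451206,  0.02254029],
       [-0.05155537, -0.5603755 , -0.82663253],
       [ 0.11555675,  0.81882602, -0.56229049]]), 't': array([-0.61976417,  0.06945282,  1.10351638])}
{'intrinsics': array([[600.99020075,   0.        , 312.84261212],
       [  0.        , 600.99020075, 232.09224993],
       [  0.        ,   0.        ,   1.        ]]), 'R': array([[ 0.01035512, -0.99992073, -0.00716313],
       [-0.98294602, -0.0088635 , -0.18368061],
       [ 0.18360256,  0.008943  , -0.98295988]]), 't': array([-0.02551586,  0.63146325,  1.26885961])}
```

View pics/side0.png

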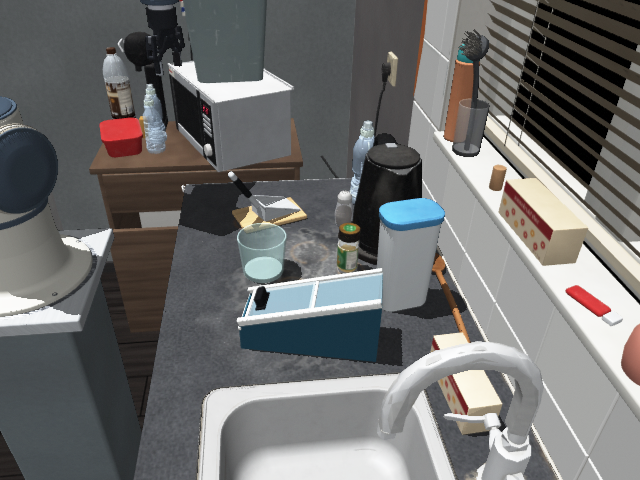

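View pics/top0.png

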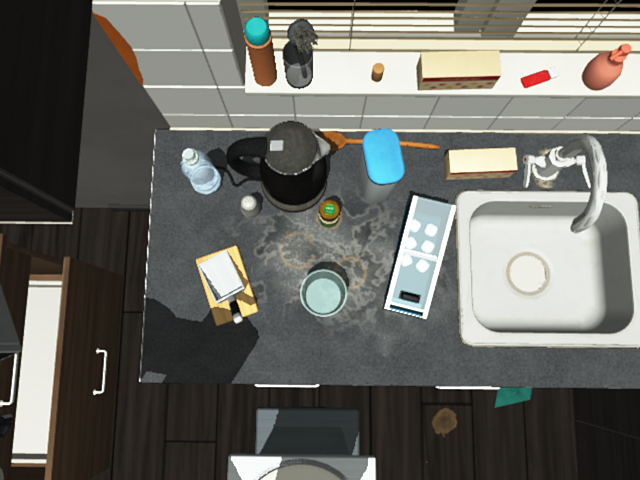

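The side view shows the bin's black grip at (260,297), the tumbler at (262,255) and the scoop and board at (268,212). In the top view the bin runs from (405,312) front to (435,200) rear with cubes around (418,245), the tumbler is at (324,294), and the board is at (227,285) with the scoop handle at (237,312).

```bash
cat > h.py <<'E'
import numpy as np,cv2
from station import *
def ray(c,u,v):
    K,R,t=c["intrinsics"],c["R"],c["t"]; d=R.T@np.linalg.solve(K,np.array([u,v,1.])); return -R.T@t,d
def onz(c,u,v,z):
    o,d=ray(c,u,v); return o+d*(z-o[2])/d[2]
def proj(c,X):
    q=c["intrinsics"]@(c["R"]@np.array(X)+c["t"]); return q[:2]/q[2]
E
python3 - <<'E'
from h import *
d=np.load("top0.npz");p=d["p"];hsv=cv2.cvtColor(p,cv2.COLOR_RGB2HSV)
def big(m,x0,x1,y0,y1):
    z=np.zeros_like(m);z[y0:y1,x0:x1]=m[y0:y1,x0:x1]
    c=max(cv2.findContours(z,0,1)[0],key=cv2.contourArea);return c
b=big(cv2.inRange(hsv,(8,60,110),(30,255,255)),190,265,235,335)
r=cv2.minAreaRect(cv2.convexHull(b));print("board",r)
P=[onz(d,*q,0.012)[:2] for q in cv2.boxPoints(r)];print(np.round(P,4),np.mean(P,0))
w=big(cv2.inRange(hsv,(0,0,150),(180,50,255)),190,265,235,335);print("bowl",cv2.minAreaRect(w))
k=big(cv2.inRange(hsv,(0,0,0),(180,255,45)),222,250,285,325);print("handle",cv2.minAreaRect(k))
g=big(cv2.inRange(hsv,(0,0,0),(180,255,60)),395,425,283,305);rg=cv2.minAreaRect(g);print("grip",rg)
wb=big(cv2.inRange(hsv,(0,0,110),(180,255,255)),380,460,190,322);print("bin",cv2.minAreaRect(wb),cv2.approxPolyDP(cv2.convexHull(wb),6,True)[:,0])
a=cv2.resize(p[188:328,375:465],None,fx=4,fy=4,interpolation=2);e=cv2.resize(p[232:337,185:265],None,fx=4,fy=4,interpolation=2)
f=np.zeros((560,760,3),np.uint8);f[:,:360]=a;f[:420,370:690]=e
cv2.imwrite("pics/crop.png",f[:,:,::-1])
D=d["d"];print("dep tumbler",D[294,324],D[285,227])
E
```

```text
board ((226.3000030517578, 285.4000244140625), (71.78369140625, 45.2205696105957), 71.56504821777344)
[[0.5769 0.2515]
 [0.6107 0.1551]
 [0.4571 0.0991]
 [0.4246 0.1938]] [0.51730757 0.17486483]
bowl ((220.95968627929688, 276.4993591308594), (44.282814025878906, 33.10392761230469), 64.35899353027344)
handle ((233.75003051757812, 307.2499694824219), (12.332881927490234, 7.589465618133545), 71.56504821777344)
grip ((409.5294494628906, 296.38238525390625), (18.675243377685547, 7.276068687438965), 14.03624439239502)
bin ((421.5, 257.0), (128.0, 75.0), 90.0) [[459 321]
 [384 308]
 [413 195]
 [459 193]]
dep tumbler 1.3502942 1.355275
```

View pics/crop.png

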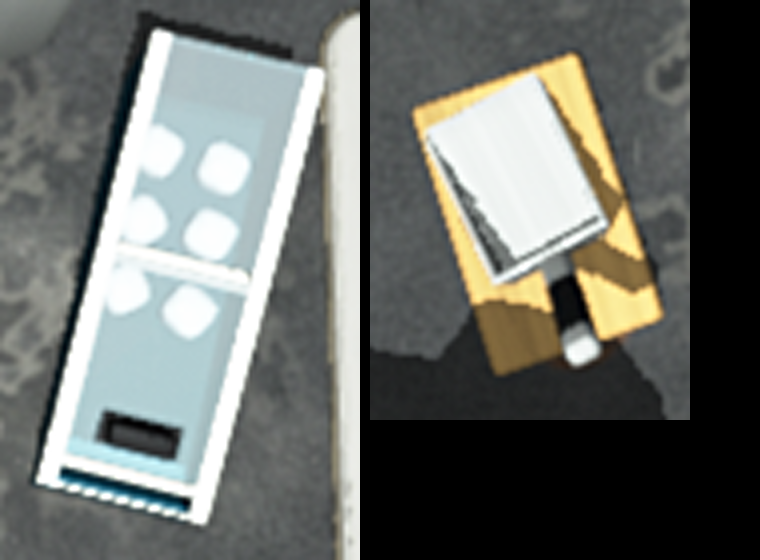

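The crop shows the bin's rail corners at (36,485), (207,522), (324,68) and (152,30). The scoop's lip corners are at (428,132) and (538,72), and the end of its handle is at (581,350).

Run:
```python
from h import *
d=np.load("top0.npz");p=d["p"]
A=lambda x,y:(375+(x+.5)/4-.5,188+(y+.5)/4-.5)
B=lambda x,y:(185+(x-370+.5)/4-.5,232+(y+.5)/4-.5)
c=[onz(d,*A(*q),z) for q,z in [((36,485),.066),((207,522),.066),((324,68),.136),((152,30),.136)]]
c=np.array(c);print("bin corners",np.round(c,4));m=c.mean(0)
ax=(c[2]+c[3]-c[0]-c[1])[:2];ay=(c[0]+c[3]-c[1]-c[2])[:2]
print("bin ctr",m,"len",np.linalg.norm(ax)/2,np.linalg.norm(ay)/2,"yaw",np.arctan2(ax[1],ax[0]),np.arctan2(-ay[0],ay[1]))
l=[onz(d,*B(*q),.0135) for q in((428,132),(538,72))];lip=np.mean(l,0);print("lip",l,lip)
e=onz(d,*B(578,350),.140);v=(lip-e)[:2];v2=(l[0]-l[1])[:2]
print("hend",e,np.linalg.norm(v),"yaw",np.arctan2(v[1],v[0]),np.arctan2(-v2[0],v2[1]),np.linalg.norm(v2))
# grip ctr
s=np.sin(np.radians(16.4));zg=.066
print("grip top",onz(d,409.2,295.5,.09))
hs=onz(d,*A(183,268),.094);print("hood edge band",hs)
g=cv2.cvtColor(p,cv2.COLOR_RGB2GRAY)[255:335,285:365]
G=cv2.resize(g,None,fx=4,fy=4,interpolation=2)
for r0,r1,z in((85,110,.09),(60,85,0)):
    h=cv2.HoughCircles(G,cv2.HOUGH_GRADIENT,2,20,param1=60,param2=25,minRadius=r0,maxRadius=r1)
    if h is not None:
        for x,y,r in h[0][:3]:
            u,w=285+x/4,255+y/4;print(u,w,r/4,onz(d,u,w,z),r/4*1.3/601)
f=cv2.resize(p[255:335,285:365],None,fx=5,fy=5,interpolation=2)
s=np.load("side0.npz")["p"];f2=cv2.resize(s[200:300,220:300],None,fx=4,fy=4,interpolation=2)
o=np.zeros((400,730,3),np.uint8);o[:,:400]=f;o[:,410:]=f2
cv2.imwrite("pics/tum.png",o[:,:,::-1])
```

```text
bin corners [[ 0.4643 -0.1729  0.066 ]
 [ 0.4456 -0.2638  0.066 ]
 [ 0.6783 -0.3181  0.136 ]
 [ 0.698  -0.2287  0.136 ]]
bin ctr [ 0.57153424 -0.24587216  0.101     ] len 0.2396477601074582 0.09222123575302205 yaw -0.2317580024368774 -0.20976015410801047
lip [array([0.56279797, 0.2377675 , 0.0135    ]), array([0.59773407, 0.17668771, 0.0135    ])] [0.58026602 0.20722761 0.0135    ]
hend [0.43642613 0.13178701 0.14      ] 0.1624228987744087 yaw 0.4830363030699129 0.5195578870895445 0.07036527345749173
grip top [ 0.49145687 -0.22448815  0.09      ]
hood edge band [ 0.57826304 -0.24931742  0.094     ]
323.25 292.75 21.55 [ 0.49548383 -0.04304281  0.09      ] 0.046613973
327.25 288.75 27.2 [ 0.5040225  -0.05145008  0.09      ] 0.058835275
321.75 285.75 27.2 [ 0.51026554 -0.03975793  0.09      ] 0.058835275
323.25 297.75 19.3 [ 0.49179621 -0.0439565   0.        ] 0.041747086
324.25 292.25 20.95 [ 0.50423576 -0.04613171  0.        ] 0.04531614
317.25 292.25 17.65 [ 0.50408128 -0.03028041  0.        ] 0.038178034
```

View pics/tum.png

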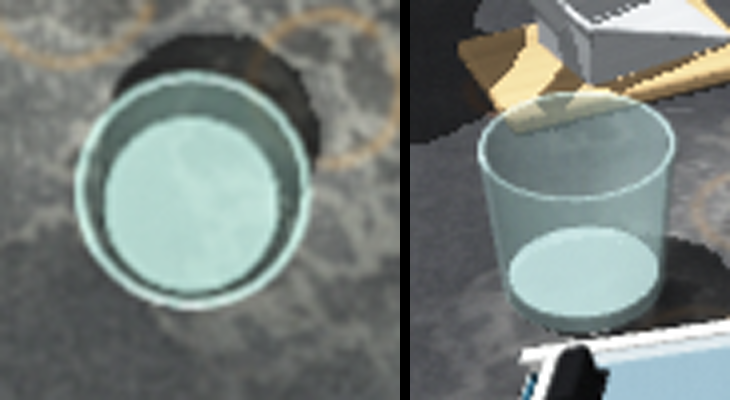

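The crop shows the tumbler rim centred at (193,190), which puts it at about (0.495, -0.043). Next is the lid. I'll write a planning helper that turns target poses into moves.

```bash
cat >> h.py <<'E'
from scipy.spatial.transform import Rotation as Ro
def rot(yaw,th):  # scoop-like yaw, forward tilt th
    c,s=np.cos(yaw),np.sin(yaw); y=np.array([-s,c,0]); z=np.array([np.sin(th)*c,np.sin(th)*s,-np.cos(th)])
    return np.c_[np.cross(y,z),y,z]
BC=np.array([.5715,-.246]);BY=-.232
def binw(x,y,z): c,s=np.cos(BY),np.sin(BY); return np.array([BC[0]+c*x-s*y,BC[1]+s*x+c*y,z])
def wbin(p): c,s=np.cos(BY),np.sin(BY); q=np.array(p[:2])-BC; return np.array([c*q[0]+s*q[1],-s*q[0]+c*q[1],p[2]])
def plan(targets,P=None,R=None):
    s=sense(); P=s["tcp_pos"] if P is None else P; R=Ro.from_quat(s["eef_rot"]).as_matrix() if R is None else R
    for p,yaw,th in targets:
        T=rot(yaw,th)
        print("mm",np.round(R.T@(np.array(p)-P)*1000,1),"turn",np.round(Ro.from_matrix(R.T@T).as_rotvec(),3))
E
python3 - <<'E'
from h import *
a=binw(-.115,.002,.23);b=binw(-.115,.002,.083)
plan([(a,BY,0)]);plan([(b,BY,0)],a,rot(BY,0))
print(a,b)
E
```

```text
mm [-508.9 -622.7    1.4] turn [-0.001 -0.    -0.214]
mm [  0.   0. 147.] turn [0. 0. 0.]
[ 0.46004087 -0.21761228  0.23      ] [ 0.46004087 -0.21761228  0.083     ]
```

Emit:
{"method": "drive_tool", "body": {"series": [0,-36,-45,0,0,0,0,0,-72,-90,0,0,0,0,0,-109,-134,0,0,0,0,0,-146,-179,0,0,0,0,0,-183,-224,0,0,0,0], "squeeze": 40}}

```text
time: 0.72
tcp_pos: [0.338, 0.2812, 0.2312]
eef_rot: [0.221, 0.975, -0.0, 0.0]
force: [1.6, 0.2, -0.1]
finger_gap: -0.0001
grasp_force: 0.0
```

Emit:
{"method": "drive_tool", "body": {"series": [0,-36,-45,0,0,0,0,0,-72,-90,0,0,0,0,0,-109,-134,0,0,0,0,0,-146,-179,0,0,0,0,0,-183,-224,0,0,0,0]}}

```text
time: 1.35
tcp_pos: [0.4066, -0.0, 0.2313]
eef_rot: [0.221, 0.975, 0.0, 0.0]
force: [2.1, 0.8, 0.4]
finger_gap: 0.0004
grasp_force: 0.0
```

Run:
```python
from h import *
s=sense();print(s["tcp_pos"],s["force"],s["finger_gap"])
plan([(binw(-.115,.002,.18),BY,0),(binw(-.115,.002,.083),BY,0)])
```

```text
[ 4.06643233e-01 -2.10491629e-05  2.31335996e-01] [2.12745343 0.84585189 0.41826971] 0.000416900711548114
mm [-142.  -173.3   51.3] turn [ 0.     0.    -0.214]
mm [-142.  -173.3  148.3] turn [ 0.     0.    -0.214]
```

Emit:
{"method": "drive_tool", "body": {"series": [0,-36,-43,10,0,0,-0.1,0,-72,-87,30,0,0,-0.214,0,-107,-130,50,0,0,-0.214,0,-142,-173,90,0,0,-0.214,0,-142,-173,135,0,0,-0.214]}}

```text
time: 1.98
tcp_pos: [0.4615, -0.2191, 0.0954]
eef_rot: [0.117, 0.993, -0.001, 0.002]
force: [0.6, 0.3, -0.2]
finger_gap: -0.0003
grasp_force: 0.0
```

Run:
```python
from h import *
s=sense();print(wbin(s["tcp_pos"]),s["force"])
p,d=snapshot("wrist");cv2.imwrite("pics/w1.png",p[:,:,::-1])
```

```text
[-0.11321928  0.00089852  0.09544276] [ 0.58784218  0.32764809 -0.21960316]
```

View pics/w1.png

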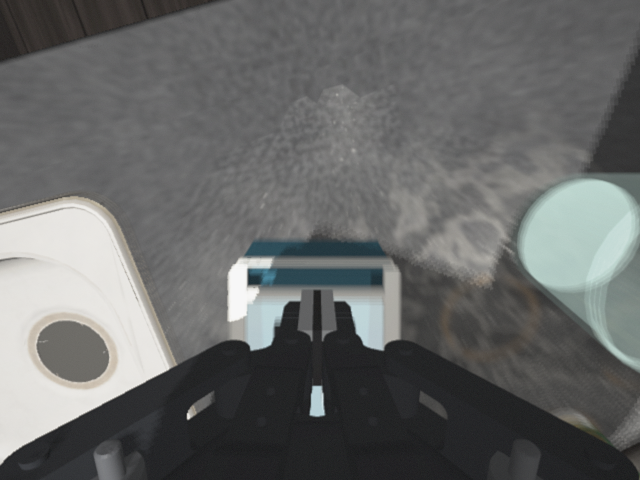

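The wrist view shows the closed fingers at about (317,300), centred over the low front of the bin (front wall from 245 to 385). I'll go down and push the lid.

Emit:
{"method": "drive_tool", "body": {"series": [0,0,0,13,0,0,0,0,-15,0,9,0,0,0,0,-36,0,3,0,0,0,0,-60,0,-4,0,0,0,0,-84,0,-11,0,0,0]}}

```text
time: 2.65
tcp_pos: [0.5424, -0.2339, 0.1091]
eef_rot: [0.115, 0.993, -0.0, 0.0]
force: [-4.1, -1.5, -1.6]
finger_gap: 0.0002
grasp_force: 1.4
```

Emit:
{"method": "drive_tool", "body": {"series": [0,-10,0,-3,0,0,0,0,-20,0,-6,0,0,0,0,-28,0,-8,0,0,0,0,-35,0,-10,0,0,0,0,-35,0,-10,0,0,0]}}

```text
time: 3.28
tcp_pos: [0.567, -0.2399, 0.115]
eef_rot: [0.115, 0.993, 0.002, -0.01]
force: [-49.2, 6.1, 16.2]
finger_gap: 0.0002
grasp_force: 24.8
```

Emit:
{"method": "drive_tool", "body": {"series": [0,25,0,0,0,0,0,0,40,0,-40,0,0,0,0,60,0,-90,0,0,0,0,60,40,-135,0,0,0,0.5,80,100,-135,0,0,0]}}

```text
time: 3.9
tcp_pos: [0.5233, -0.1284, 0.2559]
eef_rot: [0.117, 0.993, -0.001, 0.004]
force: [1.5, 0.9, -0.3]
finger_gap: 0.0171
grasp_force: 0.0
```

Run:
```python
from h import *
s=sense();print(s["tcp_pos"],s["force"],wbin([.567,-.2399,.115]))
p,d=snapshot("top");np.savez("top1.npz",p=p,d=d,**camera_params("top"))
cv2.imwrite("pics/top1.png",cv2.resize(p[185:325,370:470],None,fx=4,fy=4,interpolation=2)[:,:,::-1])
```

```text
[ 0.52334978 -0.12838764  0.25588456] [ 1.47973827  0.91947888 -0.28889087] [-0.00578198  0.00490191  0.115     ]
```

View pics/top1.png

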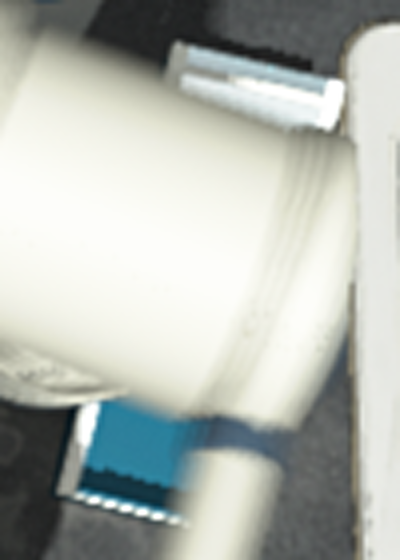

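The top crop shows the front half of the bin open, with the arm hiding the middle. I'll move to the pre-grasp pose at the scoop.

```bash
cat >> h.py <<'E'
SO=np.array([.536,.183,.012]);SY=.50
def sc(o,yaw,x,z,pitch=0): # scoop frame (x,z) point -> world; pitch = lip up
    c,s=np.cos(pitch),np.sin(pitch); X=c*x-s*z; Z=s*x+c*z
    return np.array(o)+[X*np.cos(yaw),X*np.sin(yaw),Z]
E
python3 - <<'E'
from h import *
th=np.radians(20);t=sc(SO,SY,-.0876,.0788);z=rot(SY,th)[:,2]
print(t); plan([(t-.12*z,SY,th)])
E
```

```text
[0.45912377 0.14100232 0.0908    ]
mm [150.3 213.3  50.7] turn [-0.126 -0.33  -0.724]
```

Emit:
{"method": "drive_tool", "body": {"series": [1,30,43,0,-0.025,-0.066,-0.145,1,60,85,5,-0.05,-0.132,-0.29,1,90,128,15,-0.075,-0.198,-0.434,1,120,171,30,-0.1,-0.264,-0.58,1,150,213,50,-0.126,-0.33,-0.724]}}

```text
time: 4.58
tcp_pos: [0.4235, 0.1152, 0.2026]
eef_rot: [-0.246, 0.954, 0.042, 0.169]
force: [1.9, 1.1, -0.6]
finger_gap: 0.0853
grasp_force: 0.0
```

Emit:
{"method": "drive_tool", "body": {"series": [1,0,0,0,0,0,0,1,0,0,0,0,0,0,1,0,0,0,0,0,0,1,0,0,0,0,0,0,1,0,0,0,0,0,0]}}

```text
time: 5.2
tcp_pos: [0.4244, 0.1136, 0.2024]
eef_rot: [-0.243, 0.955, 0.042, 0.167]
force: [0.8, -0.5, -0.2]
finger_gap: 0.0851
grasp_force: 0.0
```

Run:
```python
from h import *
s=sense();print(s["tcp_pos"],s["eef_rot"],s["force"],s["finger_gap"])
c=camera_params("wrist")
p,d=snapshot("wrist");np.savez("w2.npz",p=p,d=d,**c);t,d2=snapshot("top");np.savez("top2.npz",p=t,d=d2,**camera_params("top"))
a=cv2.resize(t[185:325,370:470],None,fx=3,fy=3,interpolation=2)
o=np.zeros((480,800,3),np.uint8);o[:360,:480]=cv2.resize(p,(480,360),interpolation=3);o[:420,490:790]=a
cv2.imwrite("pics/w2.png",o[:,:,::-1])
print([proj(c,sc(SO,SY,x,z)) for x,z in((-.116,.132),(-.09,.09),(.05,0))])
```

```text
[0.42441391 0.11362061 0.20242224] [-0.24315277  0.95461395  0.04221202  0.16675455] [ 0.84146725 -0.50182777 -0.17391504] 0.08509726678957615
[array([328.20306806, 252.76359985]), array([326.17979068, 245.76600638]), array([323.02884607, 295.17888821])]
```

View pics/w2.png

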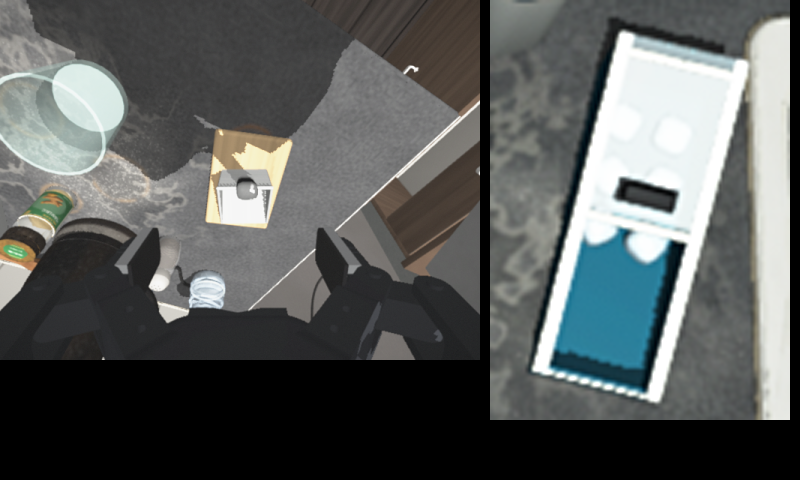

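The wrist view shows the handle end at (246,188) and the bowl mouth from (222,222) to (268,222), which agrees with my estimate apart from about 0.015 rad more yaw. The top inset shows the lid fully back, with its grip at (647,193).

```bash
sed -i 's/^SO=.*/SO=np.array([.5352,.1845,.012]);SY=.515/' h.py
python3 - <<'E'
from h import *
th=np.radians(20);t=sc(SO,SY,-.0876,.0788);z=rot(SY,th)[:,2]
print(t); plan([(t-.06*z,SY,th),(t,SY,th)])
E
```

```text
[0.45896236 0.14135395 0.0908    ]
mm [-3.1  7.3 59.8] turn [-0.006 -0.003 -0.015]
mm [ -3.4   7.6 119.8] turn [-0.006 -0.003 -0.015]
```

Emit:
{"method": "drive_tool", "body": {"series": [1,-3,7,15,-0.006,-0.003,-0.015,1,-3,7,50,-0.006,-0.003,-0.015,1,-3,7,85,-0.006,-0.003,-0.015,1,-3,7,110,-0.006,-0.003,-0.015,1,-3,7,120,-0.006,-0.003,-0.015]}}

```text
time: 5.92
tcp_pos: [0.4588, 0.1409, 0.089]
eef_rot: [-0.251, 0.952, 0.044, 0.167]
force: [0.2, 0.7, -0.5]
finger_gap: 0.0855
grasp_force: 0.0
```

Emit:
{"method": "drive_tool", "body": {"series": [0,0,0,0,0,0,0,0,0,0,0,0,0,0,0,0,0,0,0,0,0,0,0,0,0,0,0,0,0,0,0,0,0,0,0], "squeeze": 70}}

```text
time: 6.55
tcp_pos: [0.4589, 0.1409, 0.0909]
eef_rot: [-0.251, 0.952, 0.044, 0.168]
force: [-2.8, -1.2, 8.9]
finger_gap: 0.017
grasp_force: 67.9
```

Emit:
{"method": "drive_tool", "body": {"series": [0,0,0,0,0,0,0,0,0,0,0,0,0,0,0,0,0,0,0,0,0,0,0,0,0,0,0,0,0,0,0,0,0,0,0]}}

```text
time: 7.18
tcp_pos: [0.459, 0.1409, 0.0909]
eef_rot: [-0.251, 0.952, 0.044, 0.168]
force: [-2.8, -1.5, 8.4]
finger_gap: 0.0172
grasp_force: 67.9
```

Run:
```python
from h import *
s=sense();print(s)
```

```text
{'time': 7.175, 'joint_pos': array([ 0.06838308,  0.44940517,  2.13105698,  0.55478569,  0.28457059,
       -2.53092203]), 'dq': array([-0.0002237 , -0.00081234,  0.00049651, -0.00026644, -0.00035839,
        0.00015179]), 'tau': array([ 1.38775757e-02, -5.61333954e+01, -1.42626455e+01,  5.80750611e-01,
       -1.47853095e+00,  5.40380983e-02]), 'tcp_pos': array([0.45895664, 0.14087576, 0.09090208]), 'eef_rot': array([-0.25113735,  0.95222187,  0.04422039,  0.16807172]), 'force': array([-2.84392018, -1.48276769,  8.40624037]), 'moment': array([0.03880437, 0.01741189, 0.06888337]), 'grasp_force': 67.9411232471466, 'finger_gap': 0.01723929761877013}
```

Gripped, but joint 5 is near its lower limit at this tilt. Regrasping with the tool vertical leaves room for tilting the lip up.

Run:
```python
from h import *
t=sc(SO,SY,-.094,.0777)
print(t); plan([(t,SY,0)])
```

```text
[0.45339248 0.13820172 0.0897    ]
mm [ 6.2  0.4 -1. ] turn [-0.     0.349  0.001]
```

Emit:
{"method": "drive_tool", "body": {"series": [0.5,0,0,0,0,0,0,0.5,0,0,0,0,0,0,0.5,3,0,-1,0,0.12,0,0.5,6,0,-1,0,0.25,0,0.5,6,0,-1,0,0.35,0]}}

```text
time: 7.8
tcp_pos: [0.4543, 0.1373, 0.0899]
eef_rot: [-0.255, 0.967, -0.002, -0.002]
force: [-0.8, -0.4, 0.3]
finger_gap: 0.0424
grasp_force: 0.0
```

Emit:
{"method": "drive_tool", "body": {"series": [0.5,0,0,0,0,0,0,0,0,0,0,0,0,0,0,0,0,0,0,0,0,0,0,0,0,0,0,0,0,0,0,0,0,0,0], "squeeze": 80}}

```text
time: 8.43
tcp_pos: [0.4533, 0.1378, 0.0892]
eef_rot: [-0.255, 0.967, 0.0, -0.001]
force: [-0.6, -0.5, -0.8]
finger_gap: 0.0173
grasp_force: 77.9
```

Emit:
{"method": "drive_tool", "body": {"series": [0,0,0,0,0,0,0,0,0,0,-15,0,0,0,0,0,0,-50,0,0,0,0,0,0,-100,0,0,0,0,0,0,-150,0,0,0]}}

```text
time: 9.05
tcp_pos: [0.4535, 0.138, 0.2407]
eef_rot: [-0.255, 0.967, -0.0, -0.001]
force: [1.3, -0.1, -2.3]
finger_gap: 0.0169
grasp_force: 78.1
```

Run:
```python
from h import *
s=sense();print(s)
c=camera_params("wrist");p,d=snapshot("wrist");np.savez("w3.npz",p=p,d=d,**c)
cv2.imwrite("pics/w3.png",p[:,:,::-1]);print(c)
```

```text
{'time': 9.05, 'joint_pos': array([ 1.69456830e-01,  2.72124557e-01,  1.68948769e+00, -2.69995645e-04,
        1.18192646e+00, -1.91694952e+00]), 'dq': array([ 6.23153888e-04, -5.08729979e-01, -5.56198646e-01,  5.79034213e-04,
        1.05305252e+00, -1.50925258e-03]), 'tau': array([ 3.80734988e-01, -5.96451652e+01, -3.11300111e+01,  3.69355793e-02,
       -3.11990887e+00, -2.10806589e-03]), 'tcp_pos': array([0.45348401, 0.13797117, 0.24069499]), 'eef_rot': array([-2.55008204e-01,  9.66938392e-01, -3.85285469e-05, -9.80247804e-04]), 'force': array([ 1.29908312, -0.07804038, -2.30913861]), 'moment': array([-0.07866694,  0.09541729, -0.01920329]), 'grasp_force': 78.05954217910767, 'finger_gap': 0.016904767857513714}
{'intrinsics': array([[352.70191549,   0.        , 316.76085664],
       [  0.        , 352.70191549, 243.82682904],
       [  0.        ,   0.        ,   1.        ]]), 'R': array([[-4.91986994e-01,  8.70602480e-01,  3.44760365e-04],
       [ 8.35078848e-01,  4.71800161e-01,  2.82927422e-01],
       [ 2.46154657e-01,  1.39484514e-01, -9.59141259e-01]]), 't': array([ 0.10231345, -0.48408426,  0.25743834])}
```

View pics/w3.png

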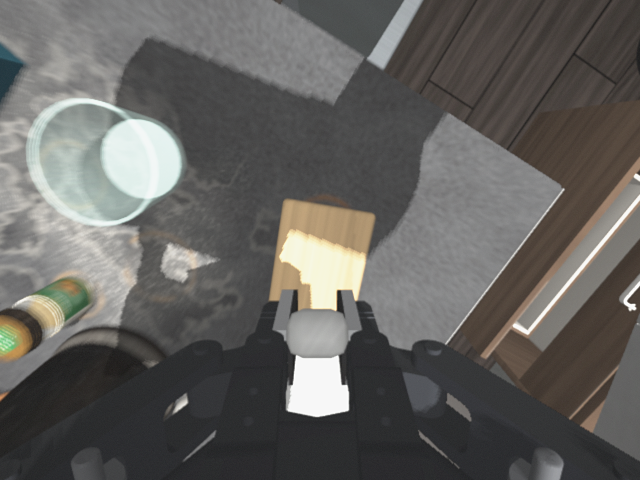

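The wrist view shows the handle centred in the fingers at (317,330), and the board at (322,250) is clear. Next I'll refine the bin axis from the grip block's two positions and the earlier wrist view.

Run:
```python
from h import *
w=np.load("w3.npz");Rw,tw=w["R"],w["t"]
P3=np.array([.45348,.13797,.24069]);R3=Ro.from_quat([-.255008,.966938,0,-.00098]).as_matrix()
Rct=Rw@R3; tct=Rw@P3+tw
P1=np.array([.4615,-.2191,.0954]);R1=Ro.from_quat([.117,.993,-.001,.002]).as_matrix()
c1=dict(intrinsics=w["intrinsics"],R=Rct@R1.T); c1["t"]=tct-c1["R"]@P1
img=cv2.imread("pics/w1.png")
for v in(252,258,264,270,276,282):
    print(v,"blue cols",[int(x) for x in np.where((img[v,200:430,0].astype(int)-img[v,200:430,2]>35))[0][[0,-1]]+200])
g=cv2.cvtColor(img,6);print("row258",g[258,225:260:2],g[258,375:405:2])
for u0,u1,v,z in((245,385,262,.055),(228,400,290,.066)):
    print([np.round(wbin(onz(c1,u,v,z)),4) for u in(u0,u1)])
def grip(f,x0,x1,y0,y1,z):
    d=np.load(f);p=d["p"];h=cv2.cvtColor(p,cv2.COLOR_RGB2HSV);m=np.zeros(h.shape[:2],np.uint8)
    m[y0:y1,x0:x1]=cv2.inRange(h,(0,0,0),(180,255,70))[y0:y1,x0:x1]
    c=max(cv2.findContours(m,0,1)[0],key=cv2.contourArea);r=cv2.minAreaRect(c);return r,onz(d,*r[0],z)
a=grip("top0.npz",395,425,283,305,.090);b=grip("top2.npz",408,436,240,256,.1225)
print(a,b);v=(b[1]-a[1])[:2];print("slide",np.linalg.norm(v),"yaw",np.arctan2(v[1],v[0]),wbin(a[1]),wbin(b[1]))
```

```text
252 blue cols [247, 280]Traceback (most recent call last):
  File "<stdin>", line 9, in <module>
IndexError: index 0 is out of bounds for axis 0 with size 0
```

Run:
```python
from h import *
w=np.load("w3.npz");Rw,tw=w["R"],w["t"]
P3=np.array([.45348,.13797,.24069]);R3=Ro.from_quat([-.255008,.966938,0,-.00098]).as_matrix()
Rct=Rw@R3; tct=Rw@P3+tw
P1=np.array([.4615,-.2191,.0954]);R1=Ro.from_quat([.117,.993,-.001,.002]).as_matrix()
c1=dict(intrinsics=w["intrinsics"],R=Rct@R1.T); c1["t"]=tct-c1["R"]@P1
img=cv2.imread("pics/w1.png");g=cv2.cvtColor(img,6)
print(g[300,218:252],g[300,375:410]); print(g[268,225:262],g[268,370:410])
for u0,u1,v,z in((245,385,262,.055),(228,400,300,.066)):
    print([np.round(wbin(onz(c1,u,v,z)),4) for u in(u0,u1)])
def grip(f,x0,x1,y0,y1,z):
    d=np.load(f);p=d["p"];h=cv2.cvtColor(p,cv2.COLOR_RGB2HSV);m=np.zeros(h.shape[:2],np.uint8)
    m[y0:y1,x0:x1]=cv2.inRange(h,(0,0,0),(180,255,70))[y0:y1,x0:x1]
    c=max(cv2.findContours(m,0,1)[0],key=cv2.contourArea);r=cv2.minAreaRect(c);return r,onz(d,*r[0],z)
a=grip("top0.npz",395,425,283,305,.090);b=grip("top2.npz",408,436,240,256,.1225)
print(a,b);v=(b[1]-a[1])[:2];print("slide",np.linalg.norm(v),"yaw",np.arctan2(v[1],v[0]),wbin(a[1]),wbin(b[1]))
```

```text
[117 115 115 114 116 117 115 113 116 163 208 234 243 246 247 247 247 247
 247 247 247 247 247 247 247 247 247 247 245 242 240 240 240 240] [181 180 181 182 181 180 177 165 158 165 169 171 170 172 171 171 171 172
 172 171 170 171 168 156 140 120  97  82  77  77  79  77  77  78  74]
[122 124 126 125 127 140 204 237 243 246 246 245 245 245 245 245 245 245
 244 245 245 235 188 147 141 144 148 153 155 155 152 155 156 156 156 157
 156] [ 87  89  89  88  88  88  86  87  87  88  87  87 101 128 142 146 145 147
 146 147 148 148 148 156 156 147 139 131 102  74  66  66  67  69  71  75
  77  76  76  74]
[array([-0.1198, -0.0381,  0.055 ]), array([-0.1195,  0.039 ,  0.055 ])]
[array([-0.1021, -0.0462,  0.066 ]), array([-0.1019,  0.0459,  0.066 ])]
(((409.5294494628906, 296.38238525390625), (19.160314559936523, 7.276068687438965), 14.03624439239502), array([ 0.48960552, -0.22514717,  0.09      ])) (((421.5882568359375, 249.64707946777344), (18.91777801513672, 6.790997505187988), 14.03624439239502), array([ 0.58450534, -0.24718339,  0.1225    ]))
slide 0.09742468696644235 yaw -0.22816165526945403 [-0.08449497  0.00146461  0.09      ] [0.012929   0.00183856 0.1225    ]
```

```bash
sed -i 's/^BC=.*/BC=np.array([.5715,-.246]);BY=-.231/' h.py
cat >> h.py <<'E'
GX,GZ=-.1443,.0772   # TCP relative to lip, scoop frame
def dig(lx,lz,deg,y=.0005):
    a=np.radians(deg);X=np.cos(a)*GX-np.sin(a)*GZ;Z=np.sin(a)*GX+np.cos(a)*GZ
    return (binw(lx+X,y,lz+Z),BY,a)
def seq(L):  # each relative to the previous
    P=R=None
    for t in L:
        plan([t],P,R);P,R=np.array(t[0]),rot(t[1],t[2])
E
python3 - <<'E'
from h import *
d=np.load("top2.npz")
C=lambda x,y:(370+(x-490+.5)/3-.5,185+(y+.5)/3-.5)
print("cube front bottom",wbin(onz(d,*C(645,262),.012)),wbin(onz(d,*C(598,243),.012)))
print("band",wbin(onz(d,*C(640,225),.099)), "lidrear",wbin(onz(d,*C(685,50),.135)))
seq([dig(-.028,.10,-30),dig(-.028,.012,-30)])
E
```

```text
cube front bottom [-0.01571073 -0.02288132  0.012     ] [-0.01005225  0.01445176  0.012     ]
band [-0.00450343 -0.00179573  0.099     ] lidrear [ 0.11730417 -0.0019138   0.135     ]
mm [ 172.8 -313.4    7.3] turn [-0.196  0.505  0.73 ]
mm [-44.    0.   76.2] turn [0. 0. 0.]
```

Emit:
{"method": "drive_tool", "body": {"series": [0,29,-52,-5,-0.039,0.101,0.146,0,58,-105,-5,-0.078,0.202,0.292,0,87,-157,-5,-0.118,0.303,0.438,0,116,-210,0,-0.157,0.404,0.584,0,145,-262,6,-0.196,0.505,0.73]}}

```text
time: 9.72
tcp_pos: [0.457, -0.1633, 0.2331]
eef_rot: [0.114, 0.958, 0.029, -0.262]
force: [1.6, -0.1, -1.5]
finger_gap: 0.0171
grasp_force: 78.7
```

Run:
```python
from h import *
s=sense();print(s["tcp_pos"],s["joint_pos"],s["force"],s["finger_gap"])
seq([dig(-.028,.10,-30),dig(-.028,.02,-30),dig(-.022,.008,-28),dig(-.01,.007,-15),dig(.0,.007,-3)])
```

```text
[ 0.45702679 -0.16333741  0.2331115 ] [-0.40489822  0.5772844   1.31938845 -0.09047954  1.77021909 -1.73255849] [ 1.62857266 -0.10083259 -1.53395601] 0.017148256256237695
mm [-11.1 -53.7 -13.2] turn [-0.001 -0.009 -0.006]
mm [-40.    0.   69.3] turn [0. 0. 0.]
mm [-8.6 -0.  12.5] turn [-0.    -0.035 -0.   ]
mm [ 2.6  0.  29.7] turn [ 0.    -0.227 -0.   ]
mm [ 3.2 -0.  29.1] turn [-0.    -0.209  0.   ]
```

Emit:
{"method": "drive_tool", "body": {"series": [0,10,-2,-22,0,0,0,0,8,-25,-28,0,-0.004,-0.003,0,0,-50,-25,0,-0.009,-0.006,0,-11,-54,-13,-0.001,-0.009,-0.006,0,-11,-54,-13,-0.001,-0.009,-0.006]}}

```text
time: 10.35
tcp_pos: [0.4597, -0.2171, 0.2377]
eef_rot: [0.109, 0.96, 0.03, -0.257]
force: [0.0, 0.6, -1.6]
finger_gap: 0.0171
grasp_force: 79.1
```

Run:
```python
from h import *
s=sense();print(s["tcp_pos"],s["force"],s["eef_rot"])
p,d=snapshot("wrist");c=camera_params("wrist");np.savez("w4.npz",p=p,d=d,**c)
t,d2=snapshot("top")
o=np.zeros((480,800,3),np.uint8);o[:,:400]=cv2.resize(p[200:440,200:400],None,fx=2,fy=2,interpolation=2)
o[:420,410:710]=cv2.resize(t[185:325,370:470],None,fx=3,fy=3,interpolation=2)
cv2.imwrite("pics/w4.png",o[:,:,::-1])
seq([dig(-.028,.10,-30),dig(-.028,.02,-30)])
```

```text
[ 0.4596755  -0.21707984  0.23772966] [ 0.01909615  0.5733182  -1.59823582] [ 0.10926672  0.95964394  0.03039465 -0.25733336]
mm [-0.6 -2.4 -0.4] turn [-0.001  0.001  0.005]
mm [-40.    0.   69.3] turn [0. 0. 0.]
```

View pics/w4.png

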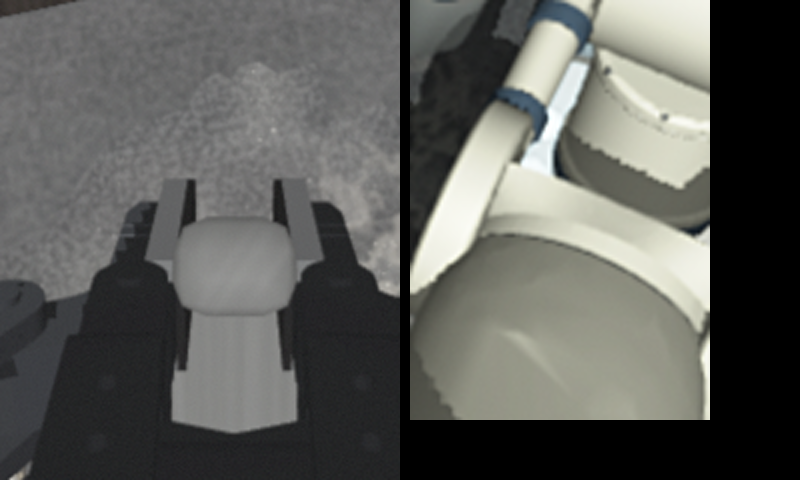

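The wrist crop shows the handle held squarely at (235,265). The arm hides the bin from above, so I'll insert by pose and force.

Emit:
{"method": "drive_tool", "body": {"series": [0,-1,-2.4,0,-0.001,0.001,0.005,0,-11,-2.4,17,-0.001,0.001,0.005,0,-21,-2.4,34,-0.001,0.001,0.005,0,-31,-2.4,52,-0.001,0.001,0.005,0,-41,-2.4,69,-0.001,0.001,0.005]}}

```text
time: 11.08
tcp_pos: [0.461, -0.22, 0.1587]
eef_rot: [0.112, 0.96, 0.029, -0.256]
force: [-0.6, -0.4, -1.6]
finger_gap: 0.0169
grasp_force: 79.1
```

Emit:
{"method": "drive_tool", "body": {"series": [0,0,0,0,0,0,0,0,-3,0,5,0,0,0,0,-5,0,8,0,0,0,0,-6,0,10.5,0,0,0,0,-6,0,10.5,0,0,0]}}

```text
time: 11.7
tcp_pos: [0.4607, -0.2202, 0.1469]
eef_rot: [0.112, 0.96, 0.03, -0.257]
force: [0.6, 0.6, -1.9]
finger_gap: 0.0169
grasp_force: 79.0
```

```bash
cat >> h.py <<'E'
def lip():
    s=sense();R=Ro.from_quat(s["eef_rot"]).as_matrix();z=R[:,2]
    yaw=np.arctan2(R[1,1],R[0,1])-np.pi/2;th=np.arcsin(z@[np.cos(yaw),np.sin(yaw),0])
    L=s["tcp_pos"]-R@np.array([-GX,0,-GZ]) # tool x = -scoop x, tool z=-scoop z
    print("t",s["time"],"lip bin mm",np.round(wbin(L)*1000,1),"yawerr",round(yaw-BY,4),"pitch",round(np.degrees(th),2),"F",np.round(s["force"],1),"j",np.round(s["joint_pos"],2))
E
python3 - <<'E'
from h import *
lip();seq([dig(-.022,.008,-28),dig(-.01,.007,-15),dig(.0,.007,-3)])
E
```

```text
t 11.7 lip bin mm [-27.3  -0.4   8. ] yawerr -0.0008 pitch -29.95 F [ 0.6  0.6 -1.9] j [-0.48  0.69  1.34 -0.12  1.61 -1.79]
mm [-2.1  0.7  2.3] turn [-0.    -0.034 -0.001]
mm [ 2.6  0.  29.7] turn [ 0.    -0.227 -0.   ]
mm [ 3.2 -0.  29.1] turn [-0.    -0.209  0.   ]
```

Emit:
{"method": "drive_tool", "body": {"series": [0,-0.5,0.7,0.9,0,0,0,0,-1,0.7,1.8,0,0,0,0,-1.5,0.7,2.6,0,0,0,0,-1.5,0.7,2.6,0,0,0,0,-1.5,0.7,2.6,0,0,0]}}

```text
time: 12.32
tcp_pos: [0.4608, -0.2195, 0.1446]
eef_rot: [0.112, 0.96, 0.03, -0.257]
force: [-1.3, 1.0, 10.1]
finger_gap: 0.0172
grasp_force: 80.7
```

Run:
```python
from h import *
lip();seq([dig(-.018,.0065,-20),dig(-.007,.0065,-9),dig(.003,.0065,-2)])
```

```text
t 12.325 lip bin mm [-27.4   0.3   5.7] yawerr -0.0009 pitch -29.95 F [-1.3  1.  10.1] j [-0.48  0.7   1.34 -0.12  1.61 -1.79]
mm [ 3.5  0.  20.7] turn [-0.    -0.174 -0.001]
mm [ 1.7  0.  25.2] turn [-0.    -0.192 -0.   ]
mm [-1.5 -0.  16.6] turn [ 0.    -0.122  0.   ]
```

Run:
```python
from h import *
plan([dig(-.022,.006,-24),dig(-.016,.006,-18),dig(-.010,.006,-12),dig(-.003,.006,-6),dig(.003,.006,-2.5)])
```

```text
mm [ 2.7  0.  12.4] turn [-0.    -0.104 -0.001]
mm [ 3.2  0.  25.6] turn [-0.    -0.209 -0.001]
mm [ 1.9  0.  39.3] turn [-0.    -0.313 -0.001]
mm [-2.   0.  52.8] turn [-0.    -0.418 -0.001]
mm [-6.8  0.1 59.8] turn [-0.    -0.479 -0.001]
```

Run:
```python
from h import *
plan([dig(-.016,.006,-27),dig(-.010,.006,-22),dig(-.002,.006,-17),dig(.006,.006,-12),dig(.013,.006,-7)])
```

```text
mm [-5.9  0.   1.6] turn [-0.    -0.052 -0.001]
mm [-5.6  0.  11.8] turn [-0.    -0.139 -0.001]
mm [-8.2  0.  21.4] turn [-0.    -0.226 -0.001]
mm [-12.    0.1  31.3] turn [-0.    -0.313 -0.001]
mm [-16.1   0.1  42. ] turn [-0.    -0.401 -0.001]
```

Emit:
{"method": "drive_tool", "body": {"series": [0,-6,0,1.5,0,-0.052,0,0,-6,0,11.5,0,-0.139,0,0,-8,0,21,0,-0.226,0,0,-12,0,31,0,-0.313,0,0,-16,0,42,0,-0.401,0]}}

```text
time: 12.95
tcp_pos: [0.454, -0.2179, 0.0995]
eef_rot: [0.115, 0.992, 0.006, -0.059]
force: [0.3, -0.2, -1.4]
finger_gap: 0.0173
grasp_force: 79.2
```

Run:
```python
from h import *
lip();plan([dig(.019,.006,-3),dig(.026,.006,-2),dig(.034,.006,-2),dig(.042,.006,-2),dig(.050,.006,-2)])
```

```text
t 12.95 lip bin mm [13.3  0.2  5.8] yawerr -0.0008 pitch -6.79 F [ 0.3 -0.2 -1.4] j [-0.54  0.55  1.69 -0.04  1.01 -1.86]
mm [-0.8  0.1  8.9] turn [-0.001 -0.066 -0.001]
mm [-6.6  0.1 10.6] turn [-0.001 -0.084 -0.001]
mm [-14.6   0.1   9.7] turn [-0.001 -0.084 -0.001]
mm [-22.5   0.1   8.8] turn [-0.001 -0.084 -0.001]
mm [-30.5   0.1   7.8] turn [-0.001 -0.084 -0.001]
```

Emit:
{"method": "drive_tool", "body": {"series": [0,-1,0,9.3,0,-0.066,0,0,-7,0,11,0,-0.084,0,0,-15,0,10,0,-0.084,0,0,-22.5,0,9.2,0,-0.084,0,0,-30.5,0,8.3,0,-0.084,0]}}

```text
time: 13.58
tcp_pos: [0.4835, -0.2248, 0.0876]
eef_rot: [0.115, 0.993, 0.002, -0.019]
force: [-2.2, 0.1, 2.9]
finger_gap: 0.0167
grasp_force: 79.6
```

Run:
```python
from h import *
lip();plan([dig(.058,.0055,-2),dig(.066,.0055,-2),dig(.074,.0055,-2),dig(.081,.0055,-2),dig(.088,.0055,-2)])
```

```text
t 13.575 lip bin mm [50.8  0.3  5.1] yawerr -0.0005 pitch -2.15 F [-2.2  0.1  2.9] j [-0.54  0.57  1.69 -0.02  0.91 -1.87]
mm [-7.   0.1 -0.3] turn [-0.001 -0.003 -0.001]
mm [-15.    0.1  -0.6] turn [-0.001 -0.003 -0.001]
mm [-23.    0.1  -0.9] turn [-0.001 -0.003 -0.001]
mm [-30.    0.1  -1.2] turn [-0.001 -0.003 -0.001]
mm [-37.    0.1  -1.4] turn [-0.001 -0.003 -0.001]
```

Emit:
{"method": "drive_tool", "body": {"series": [0,-7,0,0,0,0,0,0,-15,0,-0.4,0,0,0,0,-23,0,-0.7,0,0,0,0,-30,0,-1,0,0,0,0,-37,0,-1.2,0,0,0]}}

```text
time: 14.2
tcp_pos: [0.5189, -0.2332, 0.0874]
eef_rot: [0.116, 0.993, 0.002, -0.019]
force: [-3.4, 0.9, 6.3]
finger_gap: 0.0172
grasp_force: 79.7
```

Run:
```python
from h import *
lip();plan([dig(.092,.0055,-2),dig(.096,.0055,-2),dig(.10,.0055,-2),dig(.103,.0055,-2),dig(.106,.0055,-2)])
```

```text
t 14.2 lip bin mm [87.1  0.2  4.8] yawerr -0.0009 pitch -2.16 F [-3.4  0.9  6.3] j [-0.52  0.61  1.6  -0.01  0.97 -1.85]
mm [-4.6  0.1 -0.5] turn [-0.    -0.003 -0.001]
mm [-8.6  0.1 -0.6] turn [-0.    -0.003 -0.001]
mm [-12.6   0.1  -0.8] turn [-0.    -0.003 -0.001]
mm [-15.6   0.1  -0.9] turn [-0.    -0.003 -0.001]
mm [-18.6   0.1  -1. ] turn [-0.    -0.003 -0.001]
```

Emit:
{"method": "drive_tool", "body": {"series": [0,-5,0,-0.3,0,0,0,0,-9,0,-0.4,0,0,0,0,-13,0,-0.6,0,0,0,0,-16,0,-0.7,0,0,0,0,-19,0,-0.8,0,0,0]}}

```text
time: 14.82
tcp_pos: [0.537, -0.2375, 0.0874]
eef_rot: [0.116, 0.993, 0.002, -0.019]
force: [-5.1, 0.4, 5.2]
finger_gap: 0.0171
grasp_force: 79.8
```

Run:
```python
from h import *
lip();bk=.006
print("next");
L0=.108
def tilt(deg,lift=0,dx=0): # pivot about back bottom edge
    a=np.radians(deg);return dig(L0-.1+dx+.1*np.cos(a),.0065+lift+.1*np.sin(a),deg)
plan([tilt(d) for d in(2,6,10,15,20)])
```

```text
t 14.825 lip bin mm [105.8   0.2   4.8] yawerr -0.0008 pitch -2.17 F [-5.1  0.4  5.2] j [-0.51  0.63  1.56 -0.01  0.99 -1.84]
next
mm [3.3 0.1 5.5] turn [-0.    -0.073 -0.001]
mm [8.3 0.1 9.1] turn [-0.001 -0.143 -0.001]
mm [13.   0.1 13.1] turn [-0.001 -0.212 -0.001]
mm [18.6  0.1 18.6] turn [-0.001 -0.3   -0.001]
mm [23.6  0.1 24.5] turn [-0.001 -0.387 -0.001]
```

Emit:
{"method": "drive_tool", "body": {"series": [0,-2.5,0,0,0,0,0,0,3,0,4.5,0,-0.073,0,0,8,0,7.5,0,-0.143,0,0,13,0,11,0,-0.212,0,0,18.5,0,16.5,0,-0.3,0]}}

```text
time: 15.45
tcp_pos: [0.5187, -0.2334, 0.0717]
eef_rot: [0.115, 0.985, -0.016, 0.131]
force: [0.3, 0.3, -3.8]
finger_gap: 0.0168
grasp_force: 78.9
```

Run:
```python
from h import *
lip()
def tilt(deg,lift,bx):
    a=np.radians(deg);return dig(bx+.1*np.cos(a),.0065+lift+.1*np.sin(a),deg)
plan([tilt(20,.004,.006)]+[tilt(22,.006,b) for b in(-.01,-.03,-.05,-.065)])
```

```text
t 15.45 lip bin mm [105.2   0.   35. ] yawerr -0.0009 pitch 15.21 F [ 0.3  0.3 -3.8] j [-0.58  0.56  1.87  0.2   0.47 -2.08]
mm [8.4 0.3 1.6] turn [-0.002 -0.084 -0.   ]
mm [25.9  0.3 -2.7] turn [-0.002 -0.119 -0.   ]
mm [45.2  0.3 -7.9] turn [-0.002 -0.119 -0.   ]
mm [ 64.5   0.2 -13.2] turn [-0.002 -0.119 -0.   ]
mm [ 78.9   0.2 -17.1] turn [-0.002 -0.119 -0.   ]
```

Run:
```python
from h import *
def tilt(deg,lift,bx):
    a=np.radians(deg);return dig(bx+.1*np.cos(a),.0065+lift+.1*np.sin(a),deg)
plan([tilt(16,l,b) for l,b in((.012,.0),(.02,-.015),(.025,-.035),(.03,-.055),(.03,-.075))])
seq([tilt(16,.03,-.075),tilt(16,.03,-.109),tilt(16,.10,-.109),tilt(16,.17,-.109)])
```

```text
mm [  6.9   0.3 -11. ] turn [-0.002 -0.014 -0.   ]
mm [ 19.3   0.2 -22.7] turn [-0.002 -0.014 -0.   ]
mm [ 37.3   0.2 -32.7] turn [-0.002 -0.014 -0.   ]
mm [ 55.2   0.2 -42.8] turn [-0.002 -0.014 -0.   ]
mm [ 74.5   0.2 -48.1] turn [-0.002 -0.014 -0.   ]
mm [ 74.5   0.2 -48.1] turn [-0.002 -0.014 -0.   ]
mm [32.7  0.  -9.4] turn [0. 0. 0.]
mm [-19.3   0.  -67.3] turn [0. 0. 0.]
mm [-19.3   0.  -67.3] turn [0. 0. 0.]
```

Emit:
{"method": "drive_tool", "body": {"series": [0,7,0,-11,0,-0.014,0,0,19,0,-22.5,0,-0.014,0,0,37,0,-32.5,0,-0.014,0,0,55,0,-43,0,-0.014,0,0,74.5,0,-48,0,-0.014,0]}}

```text
time: 16.08
tcp_pos: [0.4362, -0.2138, 0.1]
eef_rot: [0.114, 0.984, -0.016, 0.137]
force: [0.4, -0.3, -2.5]
finger_gap: 0.0168
grasp_force: 78.9
```

Run:
```python
from h import *
lip()
def tilt(deg,lift,bx):
    a=np.radians(deg);return dig(bx+.1*np.cos(a),.0065+lift+.1*np.sin(a),deg)
plan([tilt(16,.03,-.09),tilt(16,.03,-.109),tilt(16,.07,-.109),tilt(16,.12,-.109),tilt(16,.17,-.109)])
```

```text
t 16.075 lip bin mm [20.8  0.3 65.2] yawerr -0.0002 pitch 15.88 F [ 0.4 -0.3 -2.5] j [-0.66  0.43  2.05  0.28  0.42 -2.24]
mm [14.6  0.1 -2.6] turn [-0.001 -0.002  0.   ]
mm [32.9  0.1 -7.8] turn [-0.001 -0.002  0.   ]
mm [ 22.    0.1 -46.3] turn [-0.001 -0.002  0.   ]
mm [  8.3   0.  -94.4] turn [-0.001 -0.002  0.   ]
mm [  -5.4    0.  -142.5] turn [-0.001 -0.002  0.   ]
```

Emit:
{"method": "drive_tool", "body": {"series": [0,15,0,-3,0,0,0,0,33,0,-8,0,0,0,0,27,0,-28,0,0,0,0,17,0,-63,0,0,0,0,5,0,-105,0,0,0]}}

```text
time: 16.7
tcp_pos: [0.4032, -0.2059, 0.2]
eef_rot: [0.115, 0.984, -0.016, 0.136]
force: [1.1, -0.2, -1.7]
finger_gap: 0.0169
grasp_force: 88.0
```

Emit:
{"method": "drive_tool", "body": {"series": [0,-5,0,-20,0,0,0,0,-9,0,-35,0,0,0,0,-9,0,-35,0,0,0,0,-9,0,-35,0,0,0,0,-9,0,-35,0,0,0]}}

```text
time: 17.32
tcp_pos: [0.4025, -0.2055, 0.2338]
eef_rot: [0.115, 0.984, -0.016, 0.136]
force: [-0.4, -0.0, -3.4]
finger_gap: 0.0169
grasp_force: 88.0
```

Run:
```python
from h import *
lip();s=sense();print(s["tcp_pos"])
p,d=snapshot("side");np.savez("side3.npz",p=p,d=d,**camera_params("side"))
c=camera_params("side");R=Ro.from_quat(s["eef_rot"]).as_matrix()
q=proj(c,s["tcp_pos"]+R@np.array([-.08,0,.06]));u,v=[int(x) for x in q];print(u,v)
t,_=snapshot("top")
o=np.zeros((480,800,3),np.uint8);y0,x0=max(0,v-65),max(0,u-65);a=cv2.resize(p[y0:y0+120,x0:x0+130],None,fx=4,fy=4,interpolation=2);o[:a.shape[0],:520]=a
o[:410,525:]=cv2.resize(t[190:326,372:463],None,fx=3,fy=3,interpolation=2)[:410,:275]if 0 else np.pad(cv2.resize(t[190:326,372:463],None,fx=3,fy=3),((0,2),(0,2),(0,0)))
cv2.imwrite("pics/s3.png",o[:,:,::-1])
```

```text
t 17.325 lip bin mm [-14.    0.6 198.7] yawerr -0.0008 pitch 15.75 F [-0.4 -0.  -3.4] j [-0.7   0.14  1.95  0.17  0.82 -2.13]
[ 0.40248034 -0.20548485  0.23383791]
260 243
```

```bash
cat >> h.py <<'E'
TB=np.array([.495,-.0435]);TY=-.10
def pour(dx,lz,deg):
    a=np.radians(deg);X=np.cos(a)*GX-np.sin(a)*GZ;Z=np.sin(a)*GX+np.cos(a)*GZ
    h=np.array([np.cos(TY),np.sin(TY)]);q=TB+h*(dx+X)
    return (np.array([q[0],q[1],lz+Z]),TY,a)
E
python3 - <<'E'
from h import *
plan([pour(-.025,.17,18)])
E
```

```text
mm [136.3 154.5  -2. ] turn [-0.038 -0.039 -0.126]
```

```bash
sed -i 's/TY=-.10/TY=.6/' h.py
python3 - <<'E'
from h import *
t=pour(-.025,.17,14);print(t);plan([t])
s=sense();m=(s["tcp_pos"]*.5+t[0]*.5+[0,0,.01],.18,np.radians(15));seq([m,t])
E
```

```text
(array([ 0.34339406, -0.1472192 ,  0.2099975 ]), 0.6, np.float64(0.24434609527920614))
mm [74.8 43.2  3.7] turn [-0.214  0.029 -0.804]
mm [34.7 21.6 -7.8] turn [-0.109  0.013 -0.397]
mm [28.8 34.  15. ] turn [-0.105  0.017 -0.407]
```

Emit:
{"method": "drive_tool", "body": {"series": [0,4,2,-1,-0.012,0.001,-0.045,0,12,7,-3,-0.038,0.005,-0.14,0,22,14,-5,-0.07,0.008,-0.25,0,30,19,-7,-0.095,0.011,-0.345,0,35,21.6,-8,-0.109,0.013,-0.397]}}

```text
time: 18.05
tcp_pos: [0.3725, -0.1762, 0.2323]
eef_rot: [-0.09, 0.987, 0.012, 0.13]
force: [0.2, 0.2, -2.7]
finger_gap: 0.0169
grasp_force: 88.0
```

Run:
```python
from h import *
lip();plan([pour(-.025,.17,14)])
```

```text
t 18.05 lip bin mm [-63.7  86.3 195.1] yawerr 0.4133 pitch 15.02 F [ 0.2  0.2 -2.7] j [-0.76  0.11  1.98  0.27  0.91 -2.67]
mm [28.3 33.8 15.5] turn [-0.105  0.017 -0.404]
```

```bash
sed -i 's/TY=.6/TY=.5/' h.py
python3 - <<'E'
from h import *
plan([pour(-.025,.15,4)]); print(pour(-.025,.15,4)[0]); seq([pour(-.025,.15,4),pour(-.025,.115,-2)])
E
```

```text
mm [24.3 53.9  9.3] turn [-0.053  0.191 -0.314]
[ 0.34200779 -0.12708002  0.21694609]
mm [24.3 53.9  9.3] turn [-0.053  0.191 -0.314]
mm [-6.4 -0.  20.3] turn [0.    0.105 0.   ]
```

Emit:
{"method": "drive_tool", "body": {"series": [0,3,7,1,-0.006,0.03,-0.035,0,8,18,3,-0.017,0.07,-0.1,0,15,33,5.5,-0.032,0.12,-0.19,0,21,46,8,-0.045,0.16,-0.265,0,24,54,9.5,-0.053,0.191,-0.314]}}

```text
time: 18.68
tcp_pos: [0.3426, -0.1265, 0.2169]
eef_rot: [-0.247, 0.968, 0.008, 0.033]
force: [0.5, 0.3, -2.2]
finger_gap: 0.0169
grasp_force: 88.1
```

Run:
```python
from h import *
lip();plan([pour(-.028,.135,2),pour(-.028,.115,-1),pour(-.028,.10,-5),pour(-.028,.099,-10),pour(-.027,.099,-15)])
```

```text
t 18.675 lip bin mm [-139.1  163.5  149.6] yawerr 0.7312 pitch 3.86 F [ 0.5  0.3 -2.2] j [-0.57  0.13  1.98  0.07  1.   -2.68]
mm [ 2.1 -0.2  9.7] turn [-0.001  0.032  0.   ]
mm [-1.  -0.2 22.3] turn [-0.001  0.085  0.   ]
mm [-6.6 -0.2 27.9] turn [-0.001  0.155  0.   ]
mm [-15.6  -0.2  17.9] turn [-0.001  0.242  0.   ]
mm [-26.6  -0.2   7.8] turn [-0.001  0.329  0.   ]
```

Emit:
{"method": "drive_tool", "body": {"series": [0,2,0,10,0,0.032,0,0,-1,0,22,0,0.085,0,0,-6.5,0,28,0,0.155,0,0,-15.5,0,18,0,0.242,0,0,-26.5,0,8,0,0.329,0]}}

```text
time: 19.3
tcp_pos: [0.367, -0.114, 0.2114]
eef_rot: [-0.244, 0.961, -0.033, -0.127]
force: [-1.3, -0.4, -2.5]
finger_gap: 0.0168
grasp_force: 87.9
```

Run:
```python
from h import *
lip();plan([pour(-.027,.097,-18),pour(-.026,.094,-22),pour(-.026,.092,-26),pour(-.025,.09,-31),pour(-.024,.088,-36)])
```

```text
t 19.3 lip bin mm [-140.1  160.8   99.3] yawerr 0.7284 pitch -15.07 F [-1.3 -0.4 -2.5] j [-0.29  0.29  1.8  -0.2   1.24 -2.28]
mm [-4.6  0.6 -5. ] turn [-0.002  0.051 -0.003]
mm [-12.6   0.6 -12. ] turn [-0.001  0.121 -0.003]
mm [-20.    0.6 -19.1] turn [-0.001  0.191 -0.003]
mm [-30.9   0.6 -28.2] turn [-0.001  0.278 -0.003]
mm [-42.8   0.6 -36.3] turn [-0.001  0.365 -0.003]
```

Emit:
{"method": "drive_tool", "body": {"series": [0,-4.5,0.5,-5,0,0.051,-0.003,0,-12.5,0.5,-12,0,0.121,-0.003,0,-20,0.5,-19,0,0.191,-0.003,0,-31,0.5,-28,0,0.278,-0.003,0,-43,0.5,-36,0,0.365,-0.003]}}

```text
time: 19.92
tcp_pos: [0.4118, -0.0891, 0.235]
eef_rot: [-0.235, 0.922, -0.077, -0.299]
force: [-0.8, 0.5, -2.4]
finger_gap: 0.0166
grasp_force: 88.0
```

Run:
```python
from h import *
lip();plan([pour(-.024,.09,-41),pour(-.023,.09,-46),pour(-.022,.09,-51),pour(-.021,.09,-55),pour(-.021,.09,-58)])
```

```text
t 19.925 lip bin mm [-138.   163.7   87.8] yawerr 0.7315 pitch -35.94 F [-0.8  0.5 -2.4] j [-0.09  0.5   1.52 -0.34  1.66 -2.1 ]
mm [ -5.6   0.1 -13.8] turn [-0.002  0.088 -0.001]
mm [-14.7   0.1 -26. ] turn [-0.002  0.176 -0.001]
mm [-24.9   0.1 -37.4] turn [-0.002  0.263 -0.001]
mm [-33.8   0.1 -46. ] turn [-0.002  0.333 -0.001]
mm [-40.2   0.1 -51.7] turn [-0.002  0.385 -0.001]
```

Emit:
{"method": "drive_tool", "body": {"series": [0,-5.5,0,-14,0,0.088,0,0,-14.5,0,-26,0,0.176,0,0,-25,0,-37.5,0,0.263,0,0,-34,0,-46,0,0.333,0,0,-40,0,-51.5,0,0.385,0]}}

```text
time: 20.55
tcp_pos: [0.4668, -0.0588, 0.2526]
eef_rot: [-0.217, 0.847, -0.121, -0.469]
force: [-1.4, -0.8, -2.5]
finger_gap: 0.0168
grasp_force: 88.0
```

Emit:
{"method": "drive_tool", "body": {"series": [0,0,0,0,0,0,0,0,0,0,0,0,0,0,0,0,0,0,0,0,0,0,0,0,0,0,0,0,0,0,0,0,0,0,0]}}

```text
time: 21.18
tcp_pos: [0.4657, -0.0596, 0.2534]
eef_rot: [-0.217, 0.848, -0.12, -0.468]
force: [-1.2, -0.8, -1.8]
finger_gap: 0.0171
grasp_force: 88.0
```

Run:
```python
from h import *
lip()
t,_=snapshot("top");p,_=snapshot("side");w,_=snapshot("wrist")
o=np.zeros((560,800,3),np.uint8)
o[:280,:400]=cv2.resize(t[190:330,265:465],None,fx=2,fy=2,interpolation=2)
o[:,400:]=cv2.resize(p[190:330,200:300],None,fx=4,fy=4,interpolation=2)
o[280:,:373]=cv2.resize(w,(373,280),interpolation=3)
cv2.imwrite("pics/p3.png",o[:,:,::-1])
```

```text
t 21.175 lip bin mm [-137.   165.    90.2] yawerr 0.7313 pitch -57.79 F [-1.2 -0.8 -1.8] j [ 0.02  0.75  1.22 -0.46  2.07 -2.07]
```

View pics/p3.png

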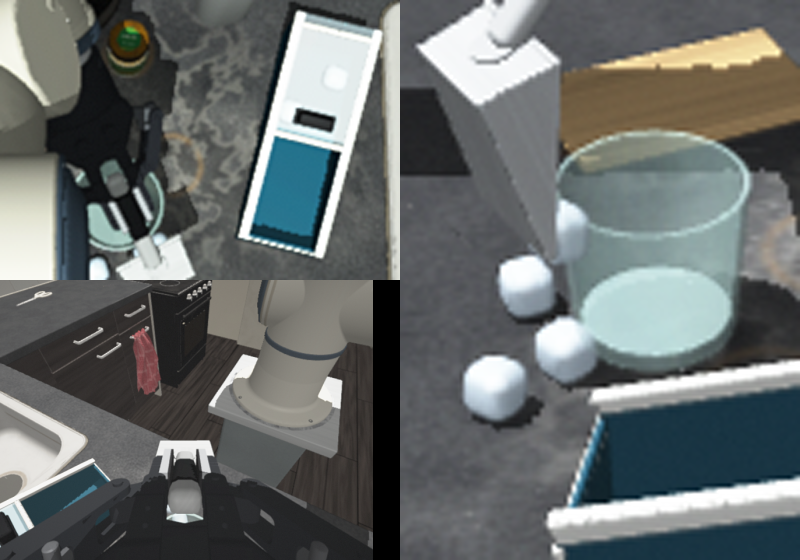

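The side crop shows three or more cubes on the worktop at (525,285), (565,350) and (495,388), and the scoop lip at (555,260) outside the glass. The bin shows one cube left, at (335,77). The pour missed, so I need the actual scoop pose before recovering.

Run:
```python
from h import *
s=sense();R=Ro.from_quat(s["eef_rot"]).as_matrix();T=s["tcp_pos"]
cs,ct=camera_params("side"),camera_params("top")
def S(x,y,z): # scoop frame pt -> world under assumed grip
    v=np.array([x-.05-GX,y,z-GZ]);return T+R@np.array([-v[0],v[1],-v[2]])
S4=lambda p:np.round([400+4*(p[0]-200),4*(p[1]-190)]);T2=lambda p:np.round([2*(p[0]-265),2*(p[1]-190)])
for n,q in(("lipmid",(.05,0,0)),("lipR",(.05,-.035,0)),("lipL",(.05,.035,0)),("backbotR",(-.05,-.036,0)),("backtopR",(-.05,-.036,.041)),("backbotL",(-.05,.036,0)),("hend",(-.116,0,.132))):
    X=S(*q);print(n,X.round(3),"side",S4(proj(cs,X)),"top",T2(proj(ct,X)))
X=[*TB,.09];print("rim",S4(proj(cs,X)),T2(proj(ct,X)))
# side rim ellipse centre seen (653,185): ray at z=.09
print("rim from side",onz(cs,200+(653-400)/4,190+185/4,.09),"floor",onz(cs,200+(657-400)/4,190+312/4,.009))
print("lip triangulated guess side onz .09",onz(cs,200+(555-400)/4,190+258/4,.09))
```

```text
lipmid [ 0.476 -0.054  0.09 ] side [604. 196.] top [127. 224.]
lipR [ 0.493 -0.085  0.09 ] side [640. 229.] top [156. 208.]
lipL [ 0.459 -0.023  0.09 ] side [570. 164.] top [ 97. 240.]
backbotR [ 0.446 -0.111  0.175] side [532. 116.] top [186. 249.]
backtopR [ 0.477 -0.094  0.196] side [596.  53.] top [171. 216.]
backbotL [ 0.412 -0.048  0.175] side [460.  49.] top [122. 284.]
hend [ 0.496 -0.043  0.301] side [ 626. -208.] top [119. 184.]
rim [642. 182.] [117. 206.]
rim from side [ 0.50041047 -0.04629958  0.09      ] floor [ 0.49946577 -0.04547497  0.009     ]
lip triangulated guess side onz .09 [ 0.4515819  -0.10461335  0.09      ]
```

```bash
cat >> h.py <<'E'
def spt(q,dl=0.,T=None,R=None): # scoop pt -> world with grip slip dl (rad, lip down +) about grasp point
    s=sense();R=Ro.from_quat(s["eef_rot"]).as_matrix() if R is None else R;T=s["tcp_pos"] if T is None else T
    g=np.array([-.0943,0,.0959]);v=np.array(q)-g;c,n=np.cos(dl),np.sin(dl)
    v=np.array([c*v[0]+n*v[2],v[1],-n*v[0]+c*v[2]])
    return T+R@np.array([-v[0],v[1],-v[2]-.0187])
def blobs(n,x0,x1,y0,y1):
    p,d=snapshot(n);h=cv2.cvtColor(p,cv2.COLOR_RGB2HSV);m=np.zeros(h.shape[:2],np.uint8)
    m[y0:y1,x0:x1]=cv2.inRange(h,(0,0,160),(180,45,255))[y0:y1,x0:x1]
    k,l,st,ce=cv2.connectedComponentsWithStats(m);return p,[(ce[i].round(1),st[i].tolist()) for i in range(1,k) if st[i][4]>25]
E
python3 - <<'E'
from h import *
from scipy.optimize import least_squares
cs=camera_params("side")
obs={(-.05,.036,0):(420,45),(-.05,-.036,0):(484,104),(-.05,-.036,.041):(560,62),(.05,-.035,0):(555,262)}
def f(a):
    return np.concatenate([proj(cs,spt(q,a[0]))-[200+(o[0]-400)/4,190+o[1]/4] for q,o in obs.items()])
r=least_squares(f,[.2]);print(np.degrees(r.x),f(r.x).round(1))
print(spt((.05,0,0),r.x[0]))
E
```

```text
[14.52195813] [-0.8 -4.   1.  -1.9  1.  -3.6  1.4 -3.7]
[ 0.43794352 -0.07468915  0.09663702]
```

Emit:
{"method": "drive_tool", "body": {"series": [0,-5,0,-8,0,0,0,0,16,0,-28,0,0,0,0,33,0,-50,0,0,0,0,58,0,-80,0,0,0,0,84,0,-120,0,0,0], "squeeze": 120}}

```text
time: 21.95
tcp_pos: [0.5162, -0.0317, 0.3893]
eef_rot: [-0.217, 0.848, -0.119, -0.469]
force: [1.1, -0.2, -1.2]
finger_gap: 0.0168
grasp_force: 117.3
```

Run:
```python
from h import *
plan([((.46,.17,.33),.5,.1)])
```

```text
mm [-75.6 203.9  -8.5] turn [ 1.000e-03 -1.109e+00  1.000e-03]
```

Emit:
{"method": "drive_tool", "body": {"series": [0,-15,40,-5,0,-0.18,0,0,-30,82,-8,0,-0.36,0,0,-45,122,-8,0,-0.54,0,0,-60,163,-8,0,-0.72,0,0,-75,204,-8,0,-0.9,0]}}

```text
time: 22.58
tcp_pos: [0.4591, 0.171, 0.3296]
eef_rot: [-0.247, 0.968, -0.012, -0.049]
force: [0.6, -0.1, -2.5]
finger_gap: 0.0164
grasp_force: 117.2
```

Run:
```python
from h import *
lip()
ct,cs=camera_params("top"),camera_params("side")
p,b=blobs("top",265,460,190,370);cv2.imwrite("top5.png",p[:,:,::-1])
for ce,st in b: print("top",ce,st,onz(ct,*ce,.015)[:3].round(4))
p,b=blobs("side",150,330,200,400);cv2.imwrite("side5.png",p[:,:,::-1])
for ce,st in b: print("side",ce,st,onz(cs,*ce,.0135).round(4))
```

```text
t 22.575 lip bin mm [-103.9  470.9  238.2] yawerr 0.7314 pitch -5.83 F [ 0.6 -0.1 -2.5] j [ 0.25  0.26  1.44 -0.02  1.53 -1.82]
top [425.8 240.3] [384, 195, 76, 124, 3426] [ 0.6231 -0.2759  0.015 ]
top [330.9 300.7] [301, 269, 47, 54, 332] [ 0.4843 -0.0609  0.015 ]
top [323.3 294.7] [307, 278, 34, 35, 940] [ 0.4975 -0.0439  0.015 ]
top [312.4 325.2] [307, 319, 12, 13, 127] [ 0.4297 -0.0202  0.015 ]
top [351.4 332.8] [345, 326, 14, 14, 133] [ 0.414  -0.1066  0.015 ]
side [269.3 233.1] [243, 223, 44, 28, 122] [0.5159 0.0792 0.0135]
side [260.2 268. ] [234, 252, 49, 33, 881] [ 0.491  -0.0506  0.0135]
side [230.4 260. ] [225, 254, 13, 14, 134] [ 0.429  -0.0166  0.0135]
side [294.1 301.7] [237, 269, 93, 55, 1378] [ 0.5525 -0.1637  0.0135]
side [221.7 286.3] [215, 280, 15, 15, 159] [ 0.4131 -0.1033  0.0135]
side [272.1 390.8] [204, 379, 126, 21, 1758] [ 0.4997 -0.3742  0.0135]
```

Run:
```python
from h import *
def asc(f,x0,x1,y0,y1,s=1):
    h=cv2.cvtColor(cv2.imread(f),cv2.COLOR_BGR2HSV)
    for v in range(y0,y1,2):
        print(v,"".join("#" if h[v,u,2]>225 and h[v,u,1]<30 else "+" if h[v,u,2]>190 and h[v,u,1]<45 else "-" if h[v,u,2]>150 else "." for u in range(x0,x1,s)))
asc("top5.png",295,360,266,342)
asc("side5.png",210,292,222,296)
asc("top5.png",392,455,194,290)
```

```text
266 .................................................................
268 .................................................................
270 .....................--++++-+++--+++--...................-.......
272 .................-+--................--+-................-.......
274 ..............-+-........................-+-.....................
276 ...........-+-..............................--...................
278 ..........-+..........----+++++----...........+-...........------
280 .........+-........-+++++++++++++++++--........--.........--.----
282 ........+-......-+++++++++++++++++++++++-.......--.......---....-
284 .......+-......-++########++++++++++++++++-......--......---...--
286 ......--.....-+++###########+++++++++++++++-......+-.....-------.
288 ......+-....-+++############++++++++++++++++-.....--...-----.-.-.
290 .....-+.....++++###########++++++++++++++++++-.....+.............
292 ......-....-++++###########++++++++++++++++++-.....+-............
294 ......-....-++++++++######++++++++++++++++++++-...-++.----.......
296 ......-....-++++++++++++++++++++++++++++++++++
[... 7342 characters left out ...]
#####...............
270 ..#####-...---.-----.----.----....--......-####+...............
272 .+####-...----------.--.-.---.------......#####................
274 .#####-..---.----.----------..------.....-####+................
276 +####--.-------.--.---.....---..---......#####.................
278 #####-.---------------------..-----.....+####-.................
280 ####--.----------.--.----...------......#####..................
282 ####-.----------------------------.....+####-..................
284 ###--.--------------------...----......#####...................
286 ###-.-----------------------..---.....+####....................
288 ##-..---------------------------......#####....................
```

Run:
```python
from h import *
ct=camera_params("top");cs=camera_params("side")
for n,a,b in(("A",(312.5,325),(231,259.5)),("B",(351.5,332.7),(222,285.5)),("C",(338.5,316),(240,275))):
    print(n,onz(ct,*a,.017).round(4),onz(cs,*b,.017).round(4))
print("edge",onz(ct,240,382,0))
p=np.array([.4566,.1415,.0898]);plan([(p+[0,0,.06],.5,.2534),(p+[0,0,.004],.5,.2534)])
# bin content via top
h=cv2.imread("top5.png").astype(int)
for v in range(200,262,3): print("".join("%4d"%h[v,u].sum() for u in range(404,452,3)))
```

```text
A [ 0.4301 -0.0204  0.017 ] [ 0.4306 -0.0197  0.017 ]
B [ 0.4142 -0.1067  0.017 ] [ 0.4141 -0.1051  0.017 ]
C [ 0.4504 -0.0779  0.017 ] [ 0.4494 -0.0748  0.017 ]
edge [0.30467346 0.13837133 0.        ]
mm [ -5.1 -27.1 179.9] turn [ 0.002 -0.357  0.003]
mm [-10.9 -27.2 235.6] turn [ 0.002 -0.357  0.003]
 262 178  66 765 756 539 548 577 593 536 344 175 101  94 106 265
 267 104 177 765 748 763 765 753 664 530 541 572 589 537 407 295
 260  69 553 765 723 724 723 714 710 760 759 751 697 529 541 556
 233  51 765 765 722 725 724 722 723 722 719 701 739 760 765 755
 166  35 765 758 726 725 723 723 723 722 721 722 723 722 718 722
 111 195 765 743 729 728 725 725 725 724 722 722 722 723 721 759
  66 506 765 729 729 728 728 729 727 726 725 725 725 720 720 761
  44 765 765 727 728 728 727 726 727 726 726 728 723 721 719 765
  36 765 755 727 727 726 726 728 720 755 750 727 723 720 715 765
 245 765 740 728 726 726 726 723 748 760 760 756 720 721 752 765
 703 765 726 727 727 728 726 705 756 761 761 756 720 719 765 760
 765 765 726 728 726 726 726 726 720 752 759 731 719 716 765 540
 765 755 727 727 726 726 726 727 727 725 720 722 722 729 765 273
 765 733 726 719 726 726 726 726 726 726 726 721 719 760 765 242
 764 754 760 764 733 731 728 727 726 727 727 721 719 762 716 274
 761 757 765 235 118 308 683 750 741 730 725 719 722 765 458 267
 747 760 765  94 203 193 126  36  73 315 734 721 724 765 285 246
 744 725 724 217 140 166 180 184 183 158 731 720 762 765 231 266
 628 704 735 750 757 749 613 232 119 386 722 717 765 726 254 229
 764 765 752 705 630 696 731 748 757 745 721 706 765 331 292 249
 298 283 337 605 765 765 756 705 620 671 702 751 765 221 256 246
```

Emit:
{"method": "drive_tool", "body": {"series": [0,-1,-6,40,0,-0.09,0,0,-2,-14,85,0,-0.18,0,0,-4,-22,130,0,-0.27,0.002,0,-5,-27,170,0,-0.357,0.003,0,-8,-27,200,0,-0.357,0.003]}}

```text
time: 23.3
tcp_pos: [0.4586, 0.1381, 0.128]
eef_rot: [-0.244, 0.962, 0.031, 0.119]
force: [0.7, 0.5, -1.5]
finger_gap: 0.0162
grasp_force: 117.5
```

Emit:
{"method": "drive_tool", "body": {"series": [0,5,0,14,0,0,0,0,8,0,24,0,0,0,0,10,0,31,0,0,0,0,11,0,34,0,0,0,0,11,0,34,0,0,0]}}

```text
time: 23.92
tcp_pos: [0.4583, 0.1381, 0.0941]
eef_rot: [-0.244, 0.962, 0.031, 0.12]
force: [0.7, 1.6, 1.6]
finger_gap: 0.0164
grasp_force: 118.5
```

Run:
```python
from h import *
lip();s=sense();print(s["tcp_pos"],s["moment"]);d=.2534
print([spt(q,d).round(4) for q in((.05,0,0),(-.05,0,0))])
p=np.array([.4566,.1415,.0898]);plan([(p,.5,.2534)])
```

```text
t 23.925 lip bin mm [-79.6 453.8  54.9] yawerr 0.7289 pitch 14.27 F [0.7 1.6 1.6] j [ 0.1   0.44  2.05  0.23  0.43 -2.17]
[0.45830124 0.13808434 0.09410708] [ 0.60879397 -0.14483414  0.25432059]
[array([0.5807, 0.2046, 0.0157]), array([0.4928, 0.1569, 0.0161])]
mm [0.9 3.8 4.2] turn [-0.    -0.004 -0.002]
```

Emit:
{"method": "drive_tool", "body": {"series": [0,0,0,2,0,0,0,0,0,0,2,0,0,0,0.25,0,0,2,0,0,0,0.5,0,0,2,0,0,0,0.5,0,0,2,0,0,0]}}

```text
time: 24.55
tcp_pos: [0.4581, 0.1381, 0.0918]
eef_rot: [-0.244, 0.962, 0.031, 0.12]
force: [-0.1, 0.8, 0.8]
finger_gap: 0.0427
grasp_force: 0.0
```

Run:
```python
from h import *
lip();print(sense()["finger_gap"]);plan([((.4508,.1339,.0896),.5,-.21)])
```

```text
t 24.55 lip bin mm [-79.9 453.7  52.4] yawerr 0.7286 pitch 14.2 F [-0.1  0.8  0.8] j [ 0.1   0.45  2.05  0.23  0.43 -2.17]
0.04273487157336814
mm [ 8.7 -0.2  0. ] turn [ 0.001  0.458 -0.002]
```

Emit:
{"method": "drive_tool", "body": {"series": [0.5,2,0,0,0,0.115,0,0.5,4,0,0,0,0.23,0,0.5,7,0,0,0,0.345,0,0.5,9,0,0,0,0.458,0,0.5,9,0,0,0,0.458,0]}}

```text
time: 25.18
tcp_pos: [0.4514, 0.1345, 0.089]
eef_rot: [-0.245, 0.964, -0.026, -0.102]
force: [-0.3, -0.0, -0.4]
finger_gap: 0.0428
grasp_force: 0.0
```

Emit:
{"method": "drive_tool", "body": {"series": [0,0,0,0,0,0,0,0,0,0,0,0,0,0,0,0,0,0,0,0,0,0,0,0,0,0,0,0,0,0,0,0,0,0,0], "squeeze": 120}}

```text
time: 25.8
tcp_pos: [0.4501, 0.1338, 0.0897]
eef_rot: [-0.245, 0.964, -0.026, -0.102]
force: [-2.2, -2.1, 4.3]
finger_gap: 0.0166
grasp_force: 117.1
```

Run:
```python
from h import *
lip();s=sense();print(s["tcp_pos"],s["finger_gap"],s["grasp_force"])
ct=camera_params("top")
p,b=blobs("top",185,270,225,340)
for ce,st in b: print(ce,st)
m=cv2.inRange(cv2.cvtColor(p,cv2.COLOR_RGB2HSV),(0,0,150),(180,50,255))
z=np.zeros_like(m);z[225:340,185:270]=m[225:340,185:270]
c=max(cv2.findContours(z,0,1)[0],key=cv2.contourArea);q=cv2.approxPolyDP(c,5,True)[:,0];print([(u.tolist(),onz(ct,*u,.0135)[:2].round(4).tolist()) for u in q])
```

```text
t 25.8 lip bin mm [-111.9  425.2  -15.9] yawerr 0.7285 pitch -12.05 F [-2.2 -2.1  4.3] j [ 0.2   0.57  1.72 -0.07  1.06 -1.82]
[0.45010058 0.13376429 0.08971929] 0.016583813011587387 117.07783699035645
[223.  248.7] [214, 225, 22, 48, 596]
[200.9 261.6] [185, 230, 37, 61, 1822]
[229.1 282.5] [225, 277, 10, 12, 100]
[([224, 225], [0.6548, 0.1848]), ([214, 228], [0.6476, 0.2075]), ([216, 254], [0.5875, 0.2005]), ([211, 229], [0.6452, 0.2143]), ([185, 235], [0.6307, 0.2732]), ([185, 290], [0.5051, 0.267]), ([221, 284], [0.5194, 0.1865]), ([220, 269], [0.5533, 0.1901]), ([235, 270], [0.5513, 0.156])]
```

```bash
cat >> h.py <<'E'
TB=np.array([.498,-.045]);OFF=-.21;GX,GZ=-.1482,.0777
def tw(dist,lz,deg,yaw,lat=0.,off=None): # lip at distance dist from tumbler axis, heading yaw
    a=np.radians(deg);o=OFF if off is None else off
    X=np.cos(a)*GX-np.sin(a)*GZ;Z=np.sin(a)*GX+np.cos(a)*GZ
    h=np.array([np.cos(yaw),np.sin(yaw)]);n=np.array([-h[1],h[0]]);q=TB+h*(X-dist)+n*lat
    return (np.array([q[0],q[1],lz+Z]),yaw,a+o)
def st(yaw):
    s=sense();R=Ro.from_quat(s["eef_rot"]).as_matrix();z=R[:,2];y=np.arctan2(R[1,1],R[0,1])-np.pi/2
    th=np.arcsin(z@[np.cos(y),np.sin(y),0]);p=th-OFF;X=np.cos(p)*GX-np.sin(p)*GZ;Z=np.sin(p)*GX+np.cos(p)*GZ
    L=s["tcp_pos"]-[X*np.cos(y),X*np.sin(y),Z];d=TB-L[:2]
    print("t",s["time"],"lip",L.round(4),"dist",(d@[np.cos(yaw),np.sin(yaw)]).round(4),"lat",(-d@[-np.sin(yaw),np.cos(yaw)]).round(4),"yaw",round(y,3),"pitch",round(np.degrees(p),1),"F",s["force"].round(1),"j",s["joint_pos"].round(2),"gap",s["finger_gap"].round(4))
E
python3 - <<'E'
from h import *
s=sense();R=Ro.from_quat(s["eef_rot"]).as_matrix()
up=s["tcp_pos"]+[0,0,.13]
print((R.T@[0,0,.13]*1000).round(1))
P=(up,.5,-.21);t=tw(.137,.14,0,.65);print(t)
plan([t],up,rot(.5,-.21));seq([t,tw(.137,.01,-2,.65)])
E
```

```text
[ 2.710e+01  1.000e-01 -1.271e+02]
(array([ 0.2709569 , -0.21759916,  0.2177    ]), 0.65, np.float64(-0.21))
mm [ 318.1 -222.5   69.8] turn [ 0.031  0.    -0.147]
mm [ 344.7 -223.2  -57.4] turn [ 0.032 -0.    -0.149]
mm [-28.8   0.  121.5] turn [-0.     0.035 -0.   ]
```

Emit:
{"method": "drive_tool", "body": {"series": [0,2,0,-10,0,0,0,0,8,0,-35,0,0,0,0,15,0,-70,0,0,0,0,22,0,-105,0,0,0,0,27,0,-127,0,0,0]}}

```text
time: 26.48
tcp_pos: [0.4509, 0.1341, 0.2216]
eef_rot: [-0.245, 0.964, -0.026, -0.101]
force: [0.2, -0.6, -3.1]
finger_gap: 0.0169
grasp_force: 117.1
```

Emit:
{"method": "drive_tool", "body": {"series": [0,40,-28,9,0,0,0,0,85,-60,19,0,0,0,0,130,-91,29,0,0,0,0,175,-122,38,0,0,0,0,220,-154,48,0,0,0]}}

```text
time: 27.1
tcp_pos: [0.3253, -0.1103, 0.2189]
eef_rot: [-0.245, 0.964, -0.026, -0.101]
force: [1.0, -1.4, -0.9]
finger_gap: 0.0162
grasp_force: 117.2
```

Run:
```python
from h import *
st(.65);plan([tw(.137,.14,0,.65)])
```

```text
Traceback (most recent call last):
  File "h.py", line 62, in st
    print("t",s["time"],"lip",L.round(4),"dist",(d@[np.cos(yaw),np.sin(yaw)]).round(4),"lat",(-d@[-np.sin(yaw),np.cos(yaw)]).round(4),"yaw",round(y,3),"pitch",round(np.degrees(p),1),"F",s["force"].round(1),"j",s["joint_pos"].round(2),"gap",s["finger_gap"].round(4))
                                                                                                                                                                                                                                                ^^^^^^^^^^^^^^^^^^^^^
AttributeError: 'float' object has no attribute 'round'
```

```bash
sed -i 's/,"gap",s\["finger_gap"\].round(4))/)/' h.py
python3 - <<'E'
from h import *
st(.65);plan([tw(.137,.14,0,.65)])
E
```

```text
t 27.1 lip [ 0.4556 -0.0394  0.1413] dist 0.0304 lat 0.0301 yaw 0.498 pitch 0.0 F [ 1.  -1.4 -0.9] j [-0.35  0.2   1.9  -0.17  1.19 -2.34]
mm [ 96.6 -68.3  21.8] turn [ 0.031  0.001 -0.149]
```

Emit:
{"method": "drive_tool", "body": {"series": [0,40,-28,9,0.013,0,-0.06,0,80,-56,18,0.026,0,-0.12,0,96.5,-68,22,0.031,0,-0.149,0,96.5,-68,22,0.031,0,-0.149,0,96.5,-68,22,0.031,0,-0.149]}}

```text
time: 27.72
tcp_pos: [0.2718, -0.2156, 0.2171]
eef_rot: [-0.317, 0.943, -0.033, -0.099]
force: [0.2, 0.4, -1.6]
finger_gap: 0.0163
grasp_force: 117.1
```

Run:
```python
from h import *
st(.65);plan([tw(.137,.07,-2,.65),tw(.137,.01,-3,.65),tw(.137,.002,-3,.65)])
```

```text
t 27.725 lip [ 0.3898 -0.126   0.1394] dist 0.1351 lat 0.001 yaw 0.649 pitch 0.0 F [ 0.2  0.4 -1.6] j [-0.65  0.17  1.95 -0.23  1.09 -2.76]
mm [-14.3  -1.2  62.7] turn [ 0.001  0.035 -0.001]
mm [-27.7  -1.3 118.6] turn [ 0.001  0.053 -0.001]
mm [-29.4  -1.3 126.4] turn [ 0.001  0.053 -0.001]
```

Emit:
{"method": "drive_tool", "body": {"series": [0,-7,-1,31,0,0.02,0,0,-14.5,-1,62.5,0,0.035,0,0,-22,-1,93,0,0.045,0,0,-27.5,-1,118,0,0.053,0,0,-28.5,-1,122,0,0.053,0]}}

```text
time: 28.35
tcp_pos: [0.2739, -0.2141, 0.0907]
eef_rot: [-0.317, 0.939, -0.04, -0.125]
force: [-0.4, 0.7, -1.7]
finger_gap: 0.0166
grasp_force: 117.2
```

Emit:
{"method": "drive_tool", "body": {"series": [0,0,0,1,0,0,0,0,-0.4,0,2,0,0,0,0,-0.6,0,3,0,0,0,0,-0.8,0,4,0,0,0,0,-0.8,0,4,0,0,0]}}

```text
time: 28.98
tcp_pos: [0.2738, -0.2153, 0.0876]
eef_rot: [-0.316, 0.94, -0.041, -0.124]
force: [0.9, -0.2, -2.9]
finger_gap: 0.0163
grasp_force: 117.2
```

Run:
```python
from h import *
st(.65);print(sense()["moment"])
```

```text
t 28.975 lip [ 0.3883 -0.1283  0.0022] dist 0.1377 lat 0.0001 yaw 0.65 pitch -3.0 F [ 0.9 -0.2 -2.9] j [-0.6   0.44  2.1  -0.38  0.72 -2.52]
[ 0.04225287 -0.02922017  0.0256378 ]
```

Emit:
{"method": "drive_tool", "body": {"series": [0,-0.2,0,1,0,0,0,0,-0.4,0,2,0,0,0,0,-0.6,0,3,0,0,0,0,-0.6,0,3,0,0,0,0,-0.6,0,3,0,0,0]}}

```text
time: 29.6
tcp_pos: [0.2736, -0.2154, 0.0845]
eef_rot: [-0.317, 0.939, -0.041, -0.124]
force: [-1.6, 0.0, 1.8]
finger_gap: 0.0165
grasp_force: 117.6
```

Run:
```python
from h import *
st(.65);plan([tw(d,-.0005,-2.5,.65) for d in (.128,.115,.102,.09,.078)])
```

```text
t 29.6 lip [ 0.3881 -0.1283 -0.001 ] dist 0.1379 lat 0.0002 yaw 0.65 pitch -3.0 F [-1.6  0.   1.8] j [-0.6   0.45  2.1  -0.39  0.71 -2.51]
mm [-9.  -0.2 -1.5] turn [ 0.001 -0.009  0.   ]
mm [-21.6  -0.2  -4.9] turn [ 0.001 -0.009  0.   ]
mm [-34.1  -0.2  -8.3] turn [ 0.001 -0.009  0.   ]
mm [-45.7  -0.2 -11.4] turn [ 0.001 -0.009  0.   ]
mm [-57.3  -0.2 -14.5] turn [ 0.001 -0.009  0.   ]
```

Emit:
{"method": "drive_tool", "body": {"series": [0,-9,0,-1,0,0,0,0,-21.5,0,-4.2,0,0,0,0,-34,0,-7.4,0,0,0,0,-45.5,0,-10.4,0,0,0,0,-57,0,-13.4,0,0,0]}}

```text
time: 30.22
tcp_pos: [0.3207, -0.1795, 0.0827]
eef_rot: [-0.317, 0.939, -0.041, -0.125]
force: [-2.4, -2.5, 7.1]
finger_gap: 0.0164
grasp_force: 118.1
```

Run:
```python
from h import *
st(.65);plan([tw(d,-.001,-3,.65) for d in (.072,.064,.056,.049,.042)])
```

```text
t 30.225 lip [ 0.4352 -0.0924 -0.0028] dist 0.0787 lat 0.0002 yaw 0.65 pitch -3.0 F [-2.4 -2.5  7.1] j [-0.46  0.48  2.03 -0.34  0.78 -2.42]
mm [-5.9 -0.2 -3.4] turn [ 0.001 -0.001  0.   ]
mm [-13.7  -0.2  -5.4] turn [ 0.001 -0.001  0.   ]
mm [-21.4  -0.2  -7.5] turn [ 0.001 -0.001  0.   ]
mm [-28.1  -0.2  -9.3] turn [ 0.001 -0.001  0.   ]
mm [-34.9  -0.2 -11.2] turn [ 0.001 -0.001  0.   ]
```

Emit:
{"method": "drive_tool", "body": {"series": [0,-6,0,-3,0,0,0,0,-13.5,0,-5,0,0,0,0,-21.5,0,-7,0,0,0,0,-28,0,-8.8,0,0,0,0,-33,0,-10.2,0,0,0]}}

```text
time: 30.85
tcp_pos: [0.3477, -0.1588, 0.0839]
eef_rot: [-0.317, 0.939, -0.041, -0.125]
force: [-6.3, -5.1, 7.0]
finger_gap: 0.0165
grasp_force: 118.3
```

Run:
```python
from h import *
st(.65)
cs=camera_params("side");p,b=blobs("side",200,300,215,300);cv2.imwrite("side6.png",p[:,:,::-1])
h=cv2.cvtColor(p,cv2.COLOR_RGB2HSV)
for v in range(224,296,2): print(v,"".join("#" if h[v,u,2]>225 and h[v,u,1]<30 else "+" if h[v,u,2]>190 and h[v,u,1]<45 else "-" if h[v,u,2]>150 else "." for u in range(200,290)))
print("lip corners px",[proj(cs,tw(0,0,0,.65)[0]*0+q).round(1) for q in ([.46,-.1,0],[.4428,-.0547,0])])
plan([tw(.038,-.0005,-2,.65),tw(.038,.004,2,.65)])
```

```text
t 30.85 lip [ 0.4622 -0.0717 -0.0017] dist 0.0447 lat 0.0004 yaw 0.65 pitch -3.1 F [-6.3 -5.1  7. ] j [-0.39  0.49  1.98 -0.31  0.83 -2.38]
224 ........................................----------++##+++++-+++++++-----------+++.........
226 .........................................------+#++--+--+-------......-........----+-.....
228 ...........................................--+-.-------....................----------++...
230 ...........................................+...........................----------------+-.
232 ..........................................-..............................---------------#-
234 .........................................+..............................----------------++
236 .........................................+.................................-.-----------+-
238 .........................................+-............................................--.
240 ..........................................--.........................................-+-..
242 ............................................-......................................-+--...
244 ......
[... 1917 characters left out ...]
####+--+--------..................................................-
286 ..-...............+##########.------......................................----------------
288 ..---...............-++++---................................-----------------------.......
290 ...---..........................................---------------------.....................
292 .....-............................................-----...................................
294 ..........................................................................................
lip corners px [array([245.8, 289. ]), array([237.3, 275.7])]
mm [-4.9 -0.2  0.3] turn [ 0.001 -0.018  0.   ]
mm [-1.1 -0.2  7.3] turn [ 0.001 -0.088  0.   ]
```

Emit:
{"method": "drive_tool", "body": {"series": [0,-3,0,-1.3,0,0,0,0,-6,0,-2.1,0,0,0,0,-10,0,-3.1,0,0,0,0,-14,0,-4.2,0,0,0,0,-17,0,-5,0,0,0]}}

```text
time: 31.52
tcp_pos: [0.3616, -0.1481, 0.0843]
eef_rot: [-0.317, 0.939, -0.041, -0.125]
force: [-5.2, -3.8, 6.6]
finger_gap: 0.0163
grasp_force: 118.2
```

Run:
```python
from h import *
st(.65)
p,b=blobs("side",200,300,215,300)
h=cv2.cvtColor(p,cv2.COLOR_RGB2HSV)
for v in range(224,292,2): print(v,"".join("#" if h[v,u,2]>225 and h[v,u,1]<30 else "+" if h[v,u,2]>190 and h[v,u,1]<45 else "-" if h[v,u,2]>150 else "." for u in range(210,296)))
def piv(deg,lift,bd):
    a=np.radians(deg);return tw(bd-.1*np.cos(a),.0+lift+.1*np.sin(a),deg,.65)
B=.129
plan([piv(2,.001,B),piv(7,.001,B),piv(11,.001,B),piv(14,.003,B+.003),piv(17,.006,B+.006)])
```

```text
t 31.525 lip [ 0.4761 -0.0611 -0.0013] dist 0.0272 lat 0.0004 yaw 0.65 pitch -3.1 F [-5.2 -3.8  6.6] j [-0.35  0.5   1.96 -0.3   0.85 -2.36]
224 ..............................------------##++----+--+++-------....----.....----++....
226 ...............................---------##------------....................---------+..
228 ......................................-+..............................--------------+-
230 ......................................+..............................---------------++
232 .....................................-+..............................----------------+
234 ......................................+...............................----------....+-
236 .......................................-..........................................-+..
238 ........................................--......................................-+--..
240 ...........................................-.................................-+----...
242 ..............................................---.......................--+--------...
244 .............................................
[... 1674 characters left out ...]
.....
282 -..............-##########.-------....................................................
284 --................-+++---.....................................................--------
286 ---.............................................................----------------------
288 ..--..............................................-----------------------.............
290 ......................................---------------------...........................
mm [ 7.  -0.4  9.4] turn [ 0.002 -0.088  0.   ]
mm [12.  -0.4 15.7] turn [ 0.002 -0.176  0.   ]
mm [15.6 -0.4 21. ] turn [ 0.002 -0.245  0.   ]
mm [21.4 -0.4 23.9] turn [ 0.002 -0.298 -0.   ]
mm [27.3 -0.4 26.1] turn [ 0.002 -0.35  -0.   ]
```

Emit:
{"method": "drive_tool", "body": {"series": [0,7,0,8.5,0,-0.088,0,0,12.5,0,14.5,0,-0.176,0,0,17.5,0,19,0,-0.245,0,0,24,0,20,0,-0.298,0,0,31,0,18,0,-0.35,0]}}

```text
time: 32.2
tcp_pos: [0.3343, -0.1693, 0.0748]
eef_rot: [-0.319, 0.947, 0.015, 0.042]
force: [-0.7, 0.2, -3.1]
finger_gap: 0.0164
grasp_force: 117.2
```

Run:
```python
from h import *
st(.65);s=sense();R=Ro.from_quat(s["eef_rot"]).as_matrix()
print("up60 back30",(R.T@np.array([-.030*np.cos(.65),-.03*np.sin(.65),.08])*1000).round(1))
p,b=blobs("side",200,300,215,300)
h=cv2.cvtColor(p,cv2.COLOR_RGB2HSV)
for v in range(216,292,2): print(v,"".join("#" if h[v,u,2]>225 and h[v,u,1]<30 else "+" if h[v,u,2]>190 and h[v,u,1]<45 else "-" if h[v,u,2]>150 else "." for u in range(205,296)))
```

```text
t 32.2 lip [ 0.4653 -0.0698  0.0441] dist 0.041 lat 0.0 yaw 0.65 pitch 17.1 F [-0.7  0.2 -3.1] j [-0.71  0.44  2.14  0.17  0.55 -3.07]
up60 back30 [ 22.8   0.1 -82.3]
216 .............................--------------------------------------------------------------
218 ...............................------------------------------------------------------------
220 ................................-----------------------+###+-++++++++++++++####+----.......
222 ..................................----------------+##+++---+++++++-+++------------++.......
224 ...................................------------+#+-------+++-------...............-.-++....
226 ....................................---------##------------.......................------+..
228 ......................................------#+---...........................-------------+-
230 .......................................----+-................................------------++
232 ..........................................++.................................-------------+
234 ...........................................+.....................
[... 2014 characters left out ...]
............................
278 ......-...###############..................................................................
280 .......-################+-.................................................................
282 ........-###########+-.....................................................................
284 ..........-####+-...................................................................-------
286 .......................................................................--------------------
288 .........................................................---------------------.............
290 ............................................--------------------...........................
```

Emit:
{"method": "drive_tool", "body": {"series": [0,-2,0,-15,0,0.02,0,0,-4,0,-35,0,0.04,0,0,-6,0,-60,0,0.07,0,0,-8,0,-85,0,0.1,0,0,-10,0,-110,0,0.12,0]}}

```text
time: 32.88
tcp_pos: [0.3349, -0.1689, 0.1862]
eef_rot: [-0.319, 0.948, -0.005, -0.017]
force: [-0.1, -1.1, -2.2]
finger_gap: 0.0166
grasp_force: 117.2
```

Run:
```python
from h import *
st(.65);cs=camera_params("side")
a=onz(cs,262,236.3,.09);b=onz(cs,271.5,232.3,.09);print(a,b,b-a)
p,_=snapshot("top");cv2.imwrite("top7.png",p[:,:,::-1]);h=cv2.cvtColor(p,cv2.COLOR_RGB2HSV)
for v in range(258,340,2): print(v,"".join("#" if h[v,u,2]>225 and h[v,u,1]<30 else "+" if h[v,u,2]>190 and h[v,u,1]<45 else "-" if h[v,u,2]>150 else "." for u in range(290,365)))
```

```text
t 32.875 lip [ 0.4619 -0.0725  0.1355] dist 0.0454 lat -0.0 yaw 0.649 pitch 10.0 F [-0.1 -1.1 -2.2] j [-0.6   0.22  1.97 -0.04  0.97 -2.79]
[ 0.49790422 -0.04625081  0.09      ] [ 0.51762657 -0.03340869  0.09      ] [0.01972235 0.01284212 0.        ]
258 ......................................................---.....------.......
260 .....................-----------..................-..............---.......
262 ................-++--............--+--.....................................
264 .............-+-.....................--+-...............................---
266 ..........-+-...........................-+-..............................--
268 .........+-................................++............................-.
270 .......-+..........---++--+---+++--.........-+-...............-............
272 ......--........-++++++++++++++++++++-........+-..............-............
274 .....--.......-+++++++++--+++++++++++---.......+-..............-...........
276 ....-+.......++++#########++-+++++-++----.......+................-.........
278 ....--.....-+++++###########++++++----+++--..
[... 1730 characters left out ...]
..+#########+......................+#############-..........
324 .................###########-......................+###########+-..........
326 .................+##########+.......................+########+-.-+##++.....
328 .................-##########+.........................+##+-..-+#######+-...
330 ..................-######++................................+###########+-..
332 ...........................................................+#############-.
334 ...........................................................-+############-.
336 ............................................................-+##########-..
338 ..............................................................+#####+-.....
```

Run:
```python
from h import *
ct=camera_params("top");cs=camera_params("side")
print("T2 top",onz(ct,316.6,282.4,.09))
h=np.array([np.cos(.65),np.sin(.65),0]);n=np.array([-h[1],h[0],0]);L=np.array([.4619,-.0725,.1355])
print("lip px",proj(ct,L),"L",proj(ct,L+.035*n),"R",proj(ct,L-.035*n),"back",proj(ct,L-.1*h*.985-[0,0,.017]))
for u,v in((346.5,321),(356.5,332)):
    X=onz(ct,u,v,.155);d=X-L;print(X.round(4),"along",d@h,"lat",d@n)
p,b=blobs("side",180,300,170,300)
for ce,st_ in b:print(ce,st_)
print("side lip",proj(cs,L))
```

```text
T2 top [ 0.51727172 -0.02877838  0.09      ]
lip px [337.86649248 307.56883184] L [324.06535169 317.96122786] R [351.58551665 297.23827044] back [366.81472394 347.17432496]
[ 0.4343 -0.0891  0.155 ] along -0.031976738801102925 lat 0.003476100968310759
[ 0.413  -0.1089  0.155 ] along -0.06099537690922938 lat 0.0006440226567432893
[221.5 227.3] [208, 217, 28, 22, 339]
[274.4 227.4] [247, 219, 49, 27, 326]
[273.  261.6] [255, 247, 36, 27, 705]
[230.5 259.9] [225, 254, 13, 14, 134]
side lip [242.68693806 225.21575709]
```

```bash
sed -i 's/^TB=np.array(\[.498.*;OFF/TB=np.array([.5172,-.0305]);OFF/' h.py
python3 - <<'E'
from h import *
st(.65);plan([tw(.06,.15,8,.65),tw(.022,.145,5,.65)])
E
```

```text
t 32.975 lip [ 0.4631 -0.0729  0.1367] dist 0.0688 lat -0.001 yaw 0.65 pitch 10.1 F [ 0.6  0.2 -2.3] j [-0.6   0.22  1.96 -0.04  0.97 -2.8 ]
mm [-10.1   1.  -19.6] turn [-0.003  0.037  0.   ]
mm [-51.2   1.  -24.1] turn [-0.003  0.09   0.   ]
```

Emit:
{"method": "drive_tool", "body": {"series": [0,-4,0,-10,0,0.015,0,0,-10,1,-19.5,0,0.037,0,0,-25,1,-21.5,0,0.055,0,0,-41,1,-23,0,0.075,0,0,-51,1,-24,0,0.09,0]}}

```text
time: 33.6
tcp_pos: [0.3756, -0.1364, 0.2068]
eef_rot: [-0.319, 0.946, -0.019, -0.059]
force: [0.1, -0.8, -2.4]
finger_gap: 0.0165
grasp_force: 117.2
```

Run:
```python
from h import *
st(.65);ct=camera_params("top");cs=camera_params("side")
s=sense();h=np.array([np.cos(.65),np.sin(.65),0]);n=np.array([-h[1],h[0],0])
a=np.radians(5);X=np.cos(a)*GX-np.sin(a)*GZ;Z=np.sin(a)*GX+np.cos(a)*GZ
L=s["tcp_pos"]-h*X-[0,0,Z]
for c,nm in((ct,"top"),(cs,"side")): print(nm,"lipL",proj(c,L+.035*n).round(),"lipR",proj(c,L-.035*n).round(),"backR",proj(c,L-.036*n-.1*h-[0,0,.0087]).round(),"backtopR",proj(c,L-.036*n-.1*h+[0,0,.032]).round())
for nm,x0,x1,y0,y1 in(("top",295,365,262,330),("side",205,300,205,250)):
    p,_=snapshot(nm);q=cv2.cvtColor(p,cv2.COLOR_RGB2HSV);print(nm,x0)
    for v in range(y0,y1,2): print(v,"".join("#" if q[v,u,2]>225 and q[v,u,1]<30 else "+" if q[v,u,2]>190 and q[v,u,1]<45 else "-" if q[v,u,2]>150 else "." for u in range(x0,x1)))
plan([tw(.022,.125,2,.65),tw(.022,.108,-3,.65),tw(.022,.1,-9,.65),tw(.022,.1,-15,.65),tw(.022,.098,-20,.65)])
```

```text
t 33.6 lip [ 0.4984 -0.043   0.1421] dist 0.0225 lat 0.0014 yaw 0.65 pitch 4.9 F [ 0.1 -0.8 -2.4] j [-0.41  0.25  1.85 -0.12  1.11 -2.57]
top lipL [310. 299.] lipR [337. 279.] backR [367. 318.] backtopR [369. 318.]
side lipL [250. 207.] lipR [273. 220.] backR [231. 244.] backtopR [230. 226.]
top 295
262 .....--....-++--............--+--.....................................
264 ........-+-.....................--+-..................................
266 .....-+-...........................-+-................................
268 ....+-................................++..............................
270 ..-+..........---+++---+-+++--.........-+-...............-............
272 .-+........--+++-++++++++++++++--........+-..............-............
274 --.......-++++++++++-+-++++++++----.......+-..............-...........
276 +.......++++#########++-++++++-++---.--....-..........................
278 -.....-+++++###########++++++----++###+...............................
280 .....-+++++############+--+++--+#####-......-------...................
282 .....+++++############+++++++###+-........---
[... 3596 characters left out ...]
.................-..............................--------.......
243 .....................................................----.................--+----------........
245 .............................................................---------------------------.......
247 .....................................................................-++++-------------........
249 ...................................................................-+#######+++--------........
mm [-5.  -1.2  9. ] turn [0.002 0.052 0.001]
mm [-12.3  -1.2  12.3] turn [0.002 0.139 0.001]
mm [-21.2  -1.2   4.6] turn [0.002 0.243 0.001]
mm [-30.6  -1.2 -10.2] turn [0.002 0.348 0.002]
mm [-39.9  -1.2 -19.7] turn [0.002 0.435 0.002]
```

Run:
```python
from h import *
plan([tw(.027,.128,2,.65),tw(.027,.112,-3,.65),tw(.027,.104,-9,.65),tw(.027,.104,-16,.65),tw(.027,.103,-22,.65)])
seq([tw(.027,.103,-22,.65),tw(.027,.102,-26,.65),tw(.027,.102,-32,.65),tw(.027,.102,-38,.65)])
```

```text
mm [ 0.3 -1.2  6.7] turn [0.002 0.052 0.001]
mm [-6.9 -1.2  8.9] turn [0.002 0.139 0.001]
mm [-15.7  -1.2   1.2] turn [0.002 0.243 0.001]
mm [-26.9  -1.2 -15.9] turn [0.002 0.366 0.002]
mm [-38.2  -1.2 -28.4] turn [0.001 0.47  0.002]
mm [-38.2  -1.2 -28.4] turn [0.001 0.47  0.002]
mm [ -4.1   0.  -10.3] turn [-0.    0.07  0.  ]
mm [ -5.6   0.  -16.6] turn [-0.     0.105 -0.   ]
mm [ -5.6  -0.  -16.6] turn [-0.     0.105 -0.   ]
```

Emit:
{"method": "drive_tool", "body": {"series": [0,0.5,-1,6.5,0,0.052,0,0,-7,-1,9,0,0.139,0,0,-15.5,-1,1,0,0.243,0,0,-27,-1,-16,0,0.366,0,0,-38,-1,-28.5,0,0.47,0]}}

```text
time: 34.33
tcp_pos: [0.409, -0.1129, 0.2316]
eef_rot: [-0.305, 0.906, -0.093, -0.279]
force: [0.8, -0.6, -1.6]
finger_gap: 0.0164
grasp_force: 117.3
```

Emit:
{"method": "drive_tool", "body": {"series": [0,0,0,0,0,0,0,0,-4,0,-10,0,0.07,0,0,-8,0,-20,0,0.14,0,0,-11,0,-28,0,0.19,0,0,-16,0,-40,0,0.28,0]}}

```text
time: 34.95
tcp_pos: [0.4364, -0.0923, 0.2557]
eef_rot: [-0.289, 0.859, -0.134, -0.401]
force: [0.0, -0.3, -1.4]
finger_gap: 0.0168
grasp_force: 117.4
```

```bash
cat >> h.py <<'E'
def asc(nm,x0,x1,y0,y1):
    p,_=snapshot(nm);q=cv2.cvtColor(p,cv2.COLOR_RGB2HSV);print(nm,x0)
    for v in range(y0,y1,2): print(v,"".join("#" if q[v,u,2]>225 and q[v,u,1]<30 else "+" if q[v,u,2]>190 and q[v,u,1]<45 else "-" if q[v,u,2]>150 else "." for u in range(x0,x1)))
E
python3 - <<'E'
from h import *
st(.65);asc("side",205,300,205,290)
plan([tw(.027,.115,-45,.65),tw(.027,.115,-52,.65)])
E
```

```text
t 34.95 lip [ 0.4913 -0.0506  0.1032] dist 0.0328 lat -0.0003 yaw 0.649 pitch -38.0 F [ 0.  -0.3 -1.4] j [ 0.    0.62  1.4  -0.5   1.85 -2.17]
side 205
205 .................+######+---...........-........-----------------------------------............
207 .................########----........-++-.---------------------------------....................
209 ................##########+.........####.....-.--------------------............................
211 ...............############+-.+-...#####.......................................................
213 ..............################+-.+#####+.......................................................
215 .............-###########++++.-#########.......................................................
217 ...............-+######################-.......................................................
219 ...................+##################-....................--++++++++++++++-...................
221 ......................+##############..................-..................------+#-............
223 .........................+##########........
[... 2747 characters left out ...]
....
279 ...............................................................................................
281 ...................................................................................--##########
283 .....................................................................---###################++--
285 .......................................................---####################++---------------
287 ...........................................+###################+++-------------------..........
289 ..........................................-######+++-------------------........................
mm [  0.2   0.2 -30.5] turn [0.002 0.116 0.002]
mm [ -8.7   0.2 -48.9] turn [0.002 0.239 0.002]
```

```bash
cat > g.py <<'E'
from h import *
Y=.65
w=lambda d,z,p,l=0.:tw(d,z,p,Y,l)
def pv(deg,lift,bd): a=np.radians(deg);return tw(bd-.1*np.cos(a),lift+.1*np.sin(a),deg,Y)
h5=np.array([np.cos(.5),np.sin(.5)])
def bd(z,p=0):
    a=np.radians(p);X=np.cos(a)*GX-np.sin(a)*GZ;Z=np.sin(a)*GX+np.cos(a)*GZ;q=np.array([.5807,.2046])+h5*X
    return (np.array([*q,z+Z]),.5,a+OFF)
calls=[
[w(.04,.125,-30),w(.05,.15,-20),w(.06,.16,-10),w(.06,.16,0),w(.06,.16,0,.03)],
[w(.06,.15,-3,.06),w(.06,.13,-3,.09),w(.055,.10,-3,.12),w(.052,.06,-3,.12),w(.05,.03,-3,.12)],
[w(.05,.012,-3,.12),w(.05,.003,-3,.12),w(.05,0,-3,.12),w(.05,0,-3,.11),w(.05,0,-3,.10)],
[w(.05,0,-3,.09),w(.05,0,-3,.08),w(.05,0,-3,.07),w(.05,0,-3,.06),w(.05,0,-3,.051)],
[w(.052,.002,-3,.056),w(.06,.03,-3,.056),w(.08,.06,-3,.05),w(.10,.07,-3,.02),w(.115,.06,-3,0)],
[w(.115,.03,-3),w(.115,.008,-3),w(.115,.001,-3),w(.115,-.001,-3),w(.107,-.001,-3)],
[w(.097,-.001,-3),w(.087,-.001,-3),w(.077,-.001,-3),w(.067,-.001,-3),w(.059,-.001,-3)],
[w(.053,-.001,-3),w(.047,-.001,-3),pv(2,.001,.147),pv(7,.001,.148),pv(11,.003,.15)],
[pv(13,.01,.152),pv(13,.03,.155),pv(12,.06,.155),pv(11,.10,.155),pv(10,.13,.155)],
]
if __name__=="__main__":
    P,R=None,None
    s=sense();P=s["tcp_pos"];R=Ro.from_quat(s["eef_rot"]).as_matrix()
    for c in calls:
        o=[]
        for p,y,th in c:
            o+=[0]+(R.T@(p-P)*1000).round(1).tolist()+Ro.from_matrix(R.T@rot(y,th)).as_rotvec().round(3).tolist()
        print([float(x)+0 for x in o]);P,R=c[-1][0],rot(*c[-1][1:])
E
python3 g.py
```

```text
[0.0, 27.3, 0.1, 15.4, 0.002, -0.145, 0.002, 0.0, 54.1, 0.1, 36.3, 0.002, -0.32, 0.002, 0.0, 64.3, 0.1, 66.5, 0.003, -0.494, 0.002, 0.0, 55.4, 0.0, 94.3, 0.003, -0.669, 0.001, 0.0, 55.4, 30.0, 94.3, 0.003, -0.669, 0.001]
[0.0, -4.7, 30.0, 1.4, 0.0, 0.052, 0.0, 0.0, -8.8, 60.0, 21.0, 0.0, 0.052, 0.0, 0.0, -20.0, 90.0, 49.3, 0.0, 0.052, 0.0, 0.0, -31.3, 90.0, 87.8, 0.0, 0.052, 0.0, 0.0, -39.5, 90.0, 116.7, 0.0, 0.052, 0.0]
[0.0, -4.7, 0.0, 17.4, 0.0, 0.0, 0.0, 0.0, -7.0, 0.0, 26.1, 0.0, 0.0, 0.0, 0.0, -7.8, 0.0, 29.0, 0.0, 0.0, 0.0, 0.0, -7.8, -10.0, 29.0, 0.0, 0.0, 0.0, 0.0, -7.8, -20.0, 29.0, 0.0, 0.0, 0.0]
[0.0, 0.0, -10.0, 0.0, 0.0, 0.0, 0.0, 0.0, 0.0, -20.0, 0.0, 0.0, 0.0, 0.0, 0.0, 0.0, -30.0, 0.0, 0.0, 0.0, 0.0, 0.0, 0.0, -40.0, 0.0, 0.0, 0.0, 0.0, 0.0, 0.0, -49.0, 0.0, 0.0, 0.0, 0.0]
[0.0, 2.5, 5.0, -1.4, 0.0, 0.0, 0.0, 0.0, 17.4, 5.0, -26.4, 0.0, 0.0, 0.0, 0.0, 44.5, -1.0, -50.2, 0.0, 0.0, 0.0, 0.0, 66.4, -31.0, -54.6, 0.0, 0.0, 0.0, 0.0, 78.3, -51.0, -41.1, 0.0, 0.0, 0.0]
[0.0, -7.8, 0.0, 29.0, 0.0, 0.0, 0.0, 0.0, -13.5, 0.0, 50.2, 0.0, 0.0, 0.0, 0.0, -15.3, 0.0, 57.0, 0.0, 0.0, 0.0, 0.0, -15.8, 0.0, 58.9, 0.0, 0.0, 0.0, 0.0, -23.5, 0.0, 56.8, 0.0, 0.0, 0.0]
[0.0, -9.7, 0.0, -2.6, 0.0, 0.0, 0.0, 0.0, -19.3, 0.0, -5.2, 0.0, 0.0, 0.0, 0.0, -29.0, 0.0, -7.8, 0.0, 0.0, 0.0, 0.0, -38.6, 0.0, -10.4, 0.0, 0.0, 0.0, 0.0, -46.4, 0.0, -12.4, 0.0, 0.0, 0.0]
[0.0, -5.8, 0.0, -1.6, 0.0, 0.0, 0.0, 0.0, -11.6, 0.0, -3.1, 0.0, 0.0, 0.0, 0.0, -6.8, 0.0, 5.8, 0.0, -0.087, 0.0, 0.0, -0.8, 0.0, 12.3, 0.0, -0.175, 0.0, 0.0, 5.2, 0.0, 16.2, 0.0, -0.244, 0.0]
[0.0, 4.4, 0.0, -4.7, 0.0, -0.035, 0.0, 0.0, 7.7, 0.0, -24.7, 0.0, -0.035, 0.0, 0.0, 7.2, 0.0, -55.8, 0.0, -0.017, 0.0, 0.0, 6.7, 0.0, -96.9, 0.0, 0.0, 0.0, 0.0, 6.1, 0.0, -128.0, 0.0, 0.017, 0.0]
```

Emit:
{"method": "drive_tool", "body": {"series": [0,27,0,15.5,0,-0.145,0,0,54,0,36.5,0,-0.32,0,0,64.5,0,66.5,0,-0.494,0,0,55.5,0,94.5,0,-0.669,0,0,55.5,30,94.5,0,-0.669,0]}}

```text
time: 35.62
tcp_pos: [0.3299, -0.1355, 0.2369]
eef_rot: [-0.313, 0.944, -0.031, -0.094]
force: [0.7, 0.7, -1.2]
finger_gap: 0.0167
grasp_force: 117.4
```

Emit:
{"method": "drive_tool", "body": {"series": [0,-4.5,30,1.5,0,0.052,0,0,-9,60,21,0,0.052,0,0,-20,90,49.5,0,0.052,0,0,-31.5,90,88,0,0.052,0,0,-39.5,90,116.5,0,0.052,0]}}

```text
time: 36.25
tcp_pos: [0.2894, -0.0518, 0.1144]
eef_rot: [-0.316, 0.94, -0.04, -0.12]
force: [0.6, 0.6, -1.8]
finger_gap: 0.0166
grasp_force: 117.4
```

Emit:
{"method": "drive_tool", "body": {"series": [0,-4.5,0,17.5,0,0,0,0,-7,0,26,0,0,0,0,-8,0,29,0,0,0,0,-8,-10,29,0,0,0,0,-8,-20,29,0,0,0]}}

```text
time: 36.88
tcp_pos: [0.3037, -0.0684, 0.0858]
eef_rot: [-0.317, 0.94, -0.04, -0.121]
force: [-0.3, -0.8, -1.2]
finger_gap: 0.0163
grasp_force: 117.4
```

Emit:
{"method": "drive_tool", "body": {"series": [0,0,-10,0,0,0,0,0,0,-20,0,0,0,0,0,0,-30,0,0,0,0,0,0,-40,0,0,0,0,0,0,-49,0,0,0,0]}}

```text
time: 37.5
tcp_pos: [0.3328, -0.1072, 0.0852]
eef_rot: [-0.317, 0.94, -0.04, -0.121]
force: [-0.0, -0.3, -1.7]
finger_gap: 0.0163
grasp_force: 117.4
```

Emit:
{"method": "drive_tool", "body": {"series": [0,2.5,5,-1.5,0,0,0,0,17.5,5,-26.5,0,0,0,0,44.5,-1,-50,0,0,0,0,66.5,-31,-54.5,0,0,0,0,78.5,-51,-41,0,0,0]}}

```text
time: 38.12
tcp_pos: [0.3113, -0.188, 0.1458]
eef_rot: [-0.317, 0.94, -0.041, -0.12]
force: [0.9, 0.5, -2.2]
finger_gap: 0.0166
grasp_force: 117.5
```

Emit:
{"method": "drive_tool", "body": {"series": [0,-8,0,29,0,0,0,0,-13.5,0,50,0,0,0,0,-15.5,0,57,0,0,0,0,-16,0,59,0,0,0,0,-23.5,0,57,0,0,0]}}

```text
time: 38.75
tcp_pos: [0.3177, -0.1818, 0.0842]
eef_rot: [-0.316, 0.94, -0.04, -0.121]
force: [-1.6, -0.7, 1.2]
finger_gap: 0.0166
grasp_force: 117.9
```

Emit:
{"method": "drive_tool", "body": {"series": [0,-9.5,0,-2.5,0,0,0,0,-19.5,0,-5,0,0,0,0,-29,0,-8,0,0,0,0,-38.5,0,-10.5,0,0,0,0,-46.5,0,-12.5,0,0,0]}}

```text
time: 39.38
tcp_pos: [0.3565, -0.1524, 0.084]
eef_rot: [-0.317, 0.94, -0.04, -0.121]
force: [-1.8, -1.6, 2.6]
finger_gap: 0.0163
grasp_force: 117.9
```

Emit:
{"method": "drive_tool", "body": {"series": [0,-6,0,-1.5,0,0,0,0,-11.5,0,-3,0,0,0,0,-7,0,6,0,-0.087,0,0,-1,0,12.5,0,-0.175,0,0,5,0,16,0,-0.244,0]}}

```text
time: 40.0
tcp_pos: [0.3486, -0.1582, 0.0696]
eef_rot: [-0.319, 0.948, -0.001, -0.005]
force: [0.5, 0.4, -1.9]
finger_gap: 0.0164
grasp_force: 118.1
```

Emit:
{"method": "drive_tool", "body": {"series": [0,4.5,0,-4.5,0,-0.035,0,0,7.5,0,-24.5,0,-0.035,0,0,7,0,-56,0,-0.017,0,0,6.5,0,-97,0,0,0,0,6,0,-128,0,0.017,0]}}

```text
time: 40.62
tcp_pos: [0.3455, -0.161, 0.1993]
eef_rot: [-0.319, 0.948, -0.004, -0.014]
force: [0.5, -0.1, -3.1]
finger_gap: 0.0168
grasp_force: 118.2
```

```bash
cat > g2.py <<'E'
import g
from g import *
D=.024
g.calls=[
[w(.05,.155,8),w(.035,.15,6),w(D,.145,5),w(D,.135,2),w(D,.118,-2)],
[w(D+.003,.106,-8),w(D+.003,.104,-14),w(D+.003,.103,-20),w(D+.003,.103,-24),w(D+.003,.103,-28)],
[w(D+.003,.103,-34),w(D+.003,.103,-40),w(D+.003,.105,-44),w(D+.003,.105,-44),w(D+.003,.105,-44)],
[w(.03,.125,-44),w(.03,.15,-35),w(.03,.17,-25),w(.03,.18,-15),w(.03,.18,-5)],
]
P0=g.calls[-1][-1];B=bd(.13)
mid=lambda f:((1-f)*P0[0]+f*B[0],.65-.15*f,P0[2]+(B[2]-P0[2])*f)
g.calls+=[[mid(.2),mid(.4),mid(.6),mid(.8),mid(1.)],[bd(.10),bd(.06),bd(.035),bd(.022),bd(.0165)],[bd(.0145),bd(.0135),bd(.0135),bd(.0135),bd(.0135)]]
s=sense();P=s["tcp_pos"];R=Ro.from_quat(s["eef_rot"]).as_matrix()
for c in g.calls:
    o=[]
    for p,y,th in c: o+=[0]+(R.T@(p-P)*1000).round(1).tolist()+Ro.from_matrix(R.T@rot(y,th)).as_rotvec().round(3).tolist()
    print([float(x)+0 for x in o]);P,R=c[-1][0],rot(*c[-1][1:])
E
python3 - <<'E'
from h import *
st(.65);asc("side",205,302,205,280);asc("top",290,370,255,340)
E
python3 g2.py
```

```text
t 40.625 lip [ 0.4728 -0.0644  0.1495] dist 0.0559 lat -0.0 yaw 0.649 pitch 10.4 F [ 0.5 -0.1 -3.1] j [-0.57  0.2   1.94 -0.03  1.01 -2.77]
side 205
205 .................................-++#++.........---------------------------------------------....
207 ..............................+###########-----------------------------------------------------..
209 ............................+##############------------------------------------------------------
211 ............................##############+------------------------------------------------------
213 ............................+##########+++-.-----------------------------------------------------
215 .............................-++####+++----..-+##------------------------------------------------
217 ..............................-------------..-+#####+--------------------------------------------
219 ................................--------.......-#######+-+####++++++++++++######---------........
221 ...................................---.......--##########+#++++++++-++++++++------+++............
223 .............................
[... 7325 characters left out ...]
, 0.0, 0.0, 65.5, 0.0, 44.4, 0.0, -0.506, 0.0, 0.0, 56.3, 0.0, 72.0, 0.0, -0.681, 0.0]
[0.0, -45.2, 34.2, -0.7, -0.009, -0.017, 0.029, 0.0, -90.4, 68.4, -1.5, -0.017, -0.035, 0.058, 0.0, -135.6, 102.5, -2.2, -0.024, -0.052, 0.087, 0.0, -180.8, 136.7, -3.0, -0.031, -0.07, 0.116, 0.0, -226.0, 170.9, -3.7, -0.038, -0.087, 0.145]
[0.0, -6.3, 0.0, 29.3, 0.0, 0.0, 0.0, 0.0, -14.6, 0.0, 68.5, 0.0, 0.0, 0.0, 0.0, -19.8, 0.0, 92.9, 0.0, 0.0, 0.0, 0.0, -22.5, 0.0, 105.6, 0.0, 0.0, 0.0, 0.0, -23.7, 0.0, 111.0, 0.0, 0.0, 0.0]
[0.0, -0.4, 0.0, 2.0, 0.0, 0.0, 0.0, 0.0, -0.6, 0.0, 2.9, 0.0, 0.0, 0.0, 0.0, -0.6, 0.0, 2.9, 0.0, 0.0, 0.0, 0.0, -0.6, 0.0, 2.9, 0.0, 0.0, 0.0, 0.0, -0.6, 0.0, 2.9, 0.0, 0.0, 0.0]
```

Emit:
{"method": "drive_tool", "body": {"series": [0,-7,1,-11.5,0,0.043,0,0,-24,1,-12,0,0.078,0,0,-36,1,-10.5,0,0.095,0,0,-40,1,-8.5,0,0.147,0,0,-45.5,1,-2,0,0.217,0]}}

```text
time: 41.35
tcp_pos: [0.3809, -0.1325, 0.1976]
eef_rot: [-0.317, 0.94, -0.039, -0.117]
force: [-0.3, -0.1, -1.4]
finger_gap: 0.0165
grasp_force: 118.2
```

Emit:
{"method": "drive_tool", "body": {"series": [0,-5.5,0,-4,0,0.105,0,0,-13.5,0,-18,0,0.209,0,0,-22.5,0,-32.5,0,0.314,0,0,-29.5,0,-42,0,0.384,0,0,-37,0,-51,0,0.454,0]}}

```text
time: 41.98
tcp_pos: [0.4197, -0.1029, 0.2378]
eef_rot: [-0.301, 0.89, -0.109, -0.327]
force: [-0.0, 0.3, -2.5]
finger_gap: 0.0164
grasp_force: 118.2
```

Emit:
{"method": "drive_tool", "body": {"series": [0,-5.5,0,-16.5,0,0.105,0,0,-13,0,-32.5,0,0.209,0,0,-17.5,0,-44,0,0.279,0,0,-17.5,0,-44,0,0.279,0,0,-17.5,0,-44,0,0.279,0]}}

```text
time: 42.6
tcp_pos: [0.4524, -0.0785, 0.2606]
eef_rot: [-0.282, 0.836, -0.149, -0.446]
force: [-0.1, 0.9, -1.6]
finger_gap: 0.0164
grasp_force: 118.3
```

Emit:
{"method": "drive_tool", "body": {"series": [0,18.5,0,-8.5,0,0,0,0,44,0,3,0,-0.157,0,0,61.5,0,21,0,-0.332,0,0,65.5,0,44.5,0,-0.506,0,0,56.5,0,72,0,-0.681,0]}}

```text
time: 43.22
tcp_pos: [0.3799, -0.1342, 0.2702]
eef_rot: [-0.316, 0.938, -0.048, -0.136]
force: [0.2, -0.9, -2.2]
finger_gap: 0.0166
grasp_force: 118.1
```

Emit:
{"method": "drive_tool", "body": {"series": [0,-22.5,17,-0.5,0,0,0,0,-45,34,-0.5,0,0,0,0,-68,51.5,-1,0,0,0,0,-90.5,68.5,-1.5,0,0,0,0,-113,85.5,-2,0,0,0]}}

```text
time: 43.85
tcp_pos: [0.4147, 0.0007, 0.2382]
eef_rot: [-0.316, 0.937, -0.047, -0.14]
force: [-0.0, -0.3, -1.6]
finger_gap: 0.0165
grasp_force: 118.2
```

Emit:
{"method": "drive_tool", "body": {"series": [0,-30,22,-0.5,-0.01,-0.022,0.036,0,-60,45,-0.5,-0.02,-0.044,0.073,0,-90,68,-1,-0.03,-0.066,0.11,0,-113,85.5,-2,-0.038,-0.087,0.145,0,-113,85.5,-2,-0.038,-0.087,0.145]}}

```text
time: 44.48
tcp_pos: [0.4495, 0.1347, 0.2068]
eef_rot: [-0.247, 0.963, -0.025, -0.101]
force: [0.1, -1.2, -2.4]
finger_gap: 0.0165
grasp_force: 118.2
```

Emit:
{"method": "drive_tool", "body": {"series": [0,-6.5,0,29.5,0,0,0,0,-14.5,0,68.5,0,0,0,0,-20,0,93,0,0,0,0,-22.5,0,105.5,0,0,0,0,-23.5,0,111,0,0,0]}}

```text
time: 45.1
tcp_pos: [0.4494, 0.1337, 0.0927]
eef_rot: [-0.246, 0.964, -0.025, -0.102]
force: [0.1, 0.7, -2.2]
finger_gap: 0.0166
grasp_force: 118.3
```

Emit:
{"method": "drive_tool", "body": {"series": [0,-0.5,0,2,0,0,0,0,-0.5,0,3,0,0,0,0,-0.5,0,3,0,0,0,0,-0.5,0,3,0,0,0,0,-0.5,0,3,0,0,0]}}

```text
time: 45.72
tcp_pos: [0.4493, 0.1341, 0.0896]
eef_rot: [-0.246, 0.964, -0.025, -0.102]
force: [-0.8, -2.5, 7.5]
finger_gap: 0.0168
grasp_force: 118.8
```

Run:
```python
from h import *
st(.5);asc("top",286,372,256,340);asc("side",205,302,215,280)
p,_=snapshot("top")
for v in range(203,262,3): print(v,"".join("%4d"%p[v,u].astype(int).sum() for u in range(398,455,3)))
```

```text
t 45.725 lip [0.5793 0.2051 0.0118] dist -0.1674 lat 0.177 yaw 0.5 pitch -0.0 F [-0.8 -2.5  7.5] j [ 0.21  0.57  1.72 -0.07  1.06 -1.83]
top 286
256 ......................................................................................
258 ....................................................................-.................
260 .....................--+---------------...............................--..............
262 .................----..................----...........................................
264 ..............---..........................--................................-........
266 ............---..............................--..............................--.......
268 ...........+-............---------.............--.............................--......
270 .........--..........--++-------+++++++-........--....................................
272 ........--........-++++++-+-+--+#########+-......--...................................
274 ........-........+++++##+++----+##########+.......--..................................
276 .......--......-+#########+++--##########
[... 7161 characters left out ...]
 713 713 713 713 713 712 704 707 706 715 765 254 250
239  151 201 765 720 712 702 713 713 713 713 713 713 713 706 706 755 765 228 254
242   78 744 762 747 754 761 720 717 715 714 713 713 712 706 703 760 687 259 258
245   39 765 758 752 764 218 109 287 650 737 726 716 712 706 706 765 432 249 244
248   47 765 738 756 765  87 191 184 115  36  69 297 718 706 708 765 265 230 244
251  285 765 733 709 706 202 131 154 171 177 172 146 718 706 758 765 216 250 237
254  717 762 605 684 723 739 747 727 584 220 109 359 709 699 762 694 242 218 233
257  765 756 760 765 742 687 604 676 718 737 749 734 706 690 765 310 273 231 224
260  765 654 281 266 317 574 762 765 747 686 592 649 683 742 765 208 239 226 221
```

Emit:
{"method": "drive_tool", "body": {"series": [0.3,0,0,0,0,0,0,0.6,0,0,0,0,0,0,0.6,0,0,0,0,0,0,0.6,0,0,0,0,0,0,0.6,0,0,-10,0,0,0]}}

```text
time: 46.5
tcp_pos: [0.4505, 0.1351, 0.099]
eef_rot: [-0.246, 0.963, -0.025, -0.103]
force: [-0.3, -0.5, 0.5]
finger_gap: 0.0513
grasp_force: 0.0
```

Emit:
{"method": "drive_tool", "body": {"series": [0.6,0,0,-25,0,0,0,0.6,0,0,-60,0,0,0,0.6,0,0,-100,0,0,0,0.6,0,0,-140,0,0,0,0.6,0,0,-160,0,0,0]}}

```text
time: 47.12
tcp_pos: [0.4814, 0.1514, 0.2583]
eef_rot: [-0.246, 0.964, -0.025, -0.101]
force: [-0.7, 0.1, -0.4]
finger_gap: 0.0511
grasp_force: 0.0
```

Emit:
{"method": "drive_tool", "body": {"series": [0.6,0,0,0,0,0,0,0.6,0,0,0,0,0,0,0.6,0,0,0,0,0,0,0.6,0,0,0,0,0,0,0.6,0,0,0,0,0,0]}}

```text
time: 47.75
tcp_pos: [0.4804, 0.151, 0.2552]
eef_rot: [-0.246, 0.963, -0.025, -0.103]
force: [-0.5, -0.3, -0.5]
finger_gap: 0.0512
grasp_force: 0.0
```

Run:
```python
from station import *
s=sense();print(s["time"],s["tcp_pos"],s["force"],s["finger_gap"])
print(finish_job())
```

```text
47.75 [0.48036691 0.15095662 0.25519778] [-0.52918193 -0.34187239 -0.48568768] 0.05118208944145996
the job is handed in; nothing more can be done
None
```

I handed the job in at 47.75 s with the lid fully back, four cubes in the tumbler, two in the bin (one partly hidden by the lid grip) and the scoop released on its board; the first pour spilled three cubes, which I scooped up again, pushing the tumbler about 24 mm, and I did not check the scoop's final lie with a camera.

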